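Weigh two sample vials and seat the heavier in the shaker

TASK

Find out which of the two tall amber vials is the heavier: stand one on each pan of the balance, let go and let the beam settle. Then take the heavier one off and seat it upright, all the way down, in the empty well of the shaker's block, and leave the lighter one standing on its pan. Be gentle with the balance, never force the glass into the block, and leave the other things on the bench where they are.

Things in the scene. Friction and masses are not known exactly. Their poses are not given: they have to be found in the camera images.
- vial_1: One of two outwardly identical tall sample vials, amber glass with white ribbed screw cap: 27.5 mm across (cap and body alike), 72 mm tall, 40 to 120 g, contents not visible; its bottom edge is bevelled by 1.5 mm. Origin: centre of its underside, z up. Starts upright on the bench. Either one may be the heavier.
- vial_2: The other tall vial, same size and description; only its hidden weight differs.
- balance: Equal-arm balance with two round pans on top, 125 x 300 mm base, fixed. Origin: centre of its underside on the bench; y runs along the beam, x across it. Pivot 62 mm up; pan centres 100 mm to either side along y. In the middle a tower, 60 x 44 mm (x, y) up to 88 mm; above it a scale plate 15 mm thick, 66 mm wide along y, top 151 mm high.
- left_pan: Pan on the balance's +y side: flat steel disc 120 mm across, rim 3 mm high. Origin: on the pan's axis, 33 mm below the surface a vial stands on (surface at 95 mm when the beam is level). The pans stay level and move up and down up to 8 mm with the beam, yielding to a fraction of a newton when empty, until the beam meets its stop; then rubber mounts give about 2.5 N/mm.
- right_pan: The same pan on the balance's -y side.
- beam (a joint): Tilt of the beam, rad, stops at -0.08 and +0.08. Positive: left pan up, right pan down (right is heavier); negative: left pan down (left is heavier). Lightly damped; a difference under 2 g takes up to some 3 s to tip over.
- shaker: Reciprocating shaker, fixed: 230 x 200 x 85 mm housing; origin: centre of its underside, z up. On rails along y slides (stiffly; motor off) an aluminium block, 125 x 140 mm, top at z 133 mm, four wells. The empty one lies at x -5, y -36 mm in mid-stroke, but the block stopped up to 16 mm off mid-stroke in y. Well: 28.8 mm wide, floor at z 98 mm, a rubber disc (5 N/mm). Caps in the other wells, 60 mm away in x, 72 in y, rise 20 mm above the block.
- squat_vial: Bystander: shorter clear vial, 27.5 mm across, 55 mm tall, on the bench. Origin: centre of its underside.
- beaker: Bystander: glass beaker, 68 mm across, 90 mm tall. Origin: centre of its underside.
- bottle: Bystander: white bottle with red cap, 64 mm across, 140 mm tall. Origin: centre of its underside.
- spatula: Bystander: flat steel spatula, 205 mm long, 4 mm thick, lying on the bench near the robot. Origin: on its underside, 95 mm from its thin end.
Mind the look-alikes: they are no part of the job. What is shaped like the vial_2 but green or red is not meant.

How it is judged:
On the way, in this order (a step that is already met when the one before it is completed fails the run):
1. one vial stands on each pan, let go, and the beam has come to rest tipped to one side (((horizontal distance between vial_1 and left_pan below 0.046 m and contact force between vial_1 and left_pan above 0.1 N and angle between each of vial_1, vial_2's own z axis and vertical below 0.1 rad and horizontal distance between vial_2 and right_pan below 0.046 m and contact force between vial_2 and right_pan above 0.1 N) or (horizontal distance between vial_1 and right_pan below 0.046 m and contact force between vial_1 and right_pan above 0.1 N and angle between each of vial_1, vial_2's own z axis and vertical below 0.1 rad and horizontal distance between vial_2 and left_pan below 0.046 m and contact force between vial_2 and left_pan above 0.1 N)) and contact force between the fingers and vial_1 below 0.05 N and contact force between the fingers and vial_2 below 0.05 N and (value of joint beam below -0.06 rad or value of joint beam above 0.06 rad) and velocity of joint beam between -0.02 and 0.02 rad/s), for 0.4 s.
2. the fingers take hold of the vial on the lower pan (((horizontal distance between vial_1 and left_pan below 0.046 m and contact force between vial_1 and left_pan above 0.1 N and angle between each of vial_1, vial_2's own z axis and vertical below 0.1 rad and horizontal distance between vial_2 and right_pan below 0.046 m and contact force between vial_2 and right_pan above 0.1 N and value of joint beam below -0.06 rad and contact force between the fingers and vial_1 above 1 N and contact force between the fingers and vial_2 below 0.05 N) or (horizontal distance between vial_1 and right_pan below 0.046 m and contact force between vial_1 and right_pan above 0.1 N and angle between each of vial_1, vial_2's own z axis and vertical below 0.1 rad and horizontal distance between vial_2 and left_pan below 0.046 m and contact force between vial_2 and left_pan above 0.1 N and value of joint beam above 0.06 rad and contact force between the fingers and vial_1 above 1 N and contact force between the fingers and vial_2 below 0.05 N) or (horizontal distance between vial_2 and left_pan below 0.046 m and contact force between vial_2 and left_pan above 0.1 N and angle between each of vial_2, vial_1's own z axis and vertical below 0.1 rad and horizontal distance between vial_1 and right_pan below 0.046 m and contact force between vial_1 and right_pan above 0.1 N and value of joint beam below -0.06 rad and contact force between the fingers and vial_2 above 1 N and contact force between the fingers and vial_1 below 0.05 N) or (horizontal distance between vial_2 and right_pan below 0.046 m and contact force between vial_2 and right_pan above 0.1 N and angle between each of vial_2, vial_1's own z axis and vertical below 0.1 rad and horizontal distance between vial_1 and left_pan below 0.046 m and contact force between vial_1 and left_pan above 0.1 N and value of joint beam above 0.06 rad and contact force between the fingers and vial_2 above 1 N and contact force between the fingers and vial_1 below 0.05 N))), for 0.05 s.
3. that vial is lifted clear of the balance, the other one stays on its pan (((horizontal distance between vial_2 and right_pan below 0.046 m and contact force between vial_2 and right_pan above 0.1 N and angle between vial_2's own z axis and vertical below 0.1 rad and contact force between the fingers and vial_2 below 0.05 N and contact force between the fingers and vial_1 above 1 N and contact force between vial_1 and balance below 0.02 N and z of vial_1 in the frame of balance above 0.11 m) or (horizontal distance between vial_2 and left_pan below 0.046 m and contact force between vial_2 and left_pan above 0.1 N and angle between vial_2's own z axis and vertical below 0.1 rad and contact force between the fingers and vial_2 below 0.05 N and contact force between the fingers and vial_1 above 1 N and contact force between vial_1 and balance below 0.02 N and z of vial_1 in the frame of balance above 0.11 m) or (horizontal distance between vial_1 and right_pan below 0.046 m and contact force between vial_1 and right_pan above 0.1 N and angle between vial_1's own z axis and vertical below 0.1 rad and contact force between the fingers and vial_1 below 0.05 N and contact force between the fingers and vial_2 above 1 N and contact force between vial_2 and balance below 0.02 N and z of vial_2 in the frame of balance above 0.11 m) or (horizontal distance between vial_1 and left_pan below 0.046 m and contact force between vial_1 and left_pan above 0.1 N and angle between vial_1's own z axis and vertical below 0.1 rad and contact force between the fingers and vial_1 below 0.05 N and contact force between the fingers and vial_2 above 1 N and contact force between vial_2 and balance below 0.02 N and z of vial_2 in the frame of balance above 0.11 m))), for 0.1 s.
At the end, for the whole second after the job is handed in: the heavier vial stands upright (within 3.5 degrees) in the empty well, its underside within 2 mm of the well's floor, and the lighter vial stands on its pan, both at rest (((x of vial_1 in the frame of shaker between -0.01 and 0 m and y of vial_1 in the frame of shaker between -0.056 and -0.016 m and z of vial_1 in the frame of shaker between 0.095 and 0.1 m and angle between vial_1's own z axis and vertical below 0.06 rad and horizontal distance between vial_2 and right_pan below 0.046 m and contact force between vial_2 and right_pan above 0.1 N and angle between vial_2's own z axis and vertical below 0.1 rad and linear speed of vial_1 below 0.01 m/s and linear speed of vial_2 below 0.02 m/s) or (x of vial_1 in the frame of shaker between -0.01 and 0 m and y of vial_1 in the frame of shaker between -0.056 and -0.016 m and z of vial_1 in the frame of shaker between 0.095 and 0.1 m and angle between vial_1's own z axis and vertical below 0.06 rad and horizontal distance between vial_2 and left_pan below 0.046 m and contact force between vial_2 and left_pan above 0.1 N and angle between vial_2's own z axis and vertical below 0.1 rad and linear speed of vial_1 below 0.01 m/s and linear speed of vial_2 below 0.02 m/s) or (x of vial_2 in the frame of shaker between -0.01 and 0 m and y of vial_2 in the frame of shaker between -0.056 and -0.016 m and z of vial_2 in the frame of shaker between 0.095 and 0.1 m and angle between vial_2's own z axis and vertical below 0.06 rad and horizontal distance between vial_1 and right_pan below 0.046 m and contact force between vial_1 and right_pan above 0.1 N and angle between vial_1's own z axis and vertical below 0.1 rad and linear speed of vial_2 below 0.01 m/s and linear speed of vial_1 below 0.02 m/s) or (x of vial_2 in the frame of shaker between -0.01 and 0 m and y of vial_2 in the frame of shaker between -0.056 and -0.016 m and z of vial_2 in the frame of shaker between 0.095 and 0.1 m and angle between vial_2's own z axis and vertical below 0.06 rad and horizontal distance between vial_1 and left_pan below 0.046 m and contact force between vial_1 and left_pan above 0.1 N and angle between vial_1's own z axis and vertical below 0.1 rad and linear speed of vial_2 below 0.01 m/s and linear speed of vial_1 below 0.02 m/s))); the robot touches nothing.
It fails at once if a vial or the fingers press on the balance with over 12 N (contact force between any of vial_1, vial_2, the fingers and balance above 12 N).
It fails at once if a vial is pressed against the shaker with over 20 N (contact force between any of vial_1, vial_2 and shaker above 20 N).
It fails at once if a tall vial is tipped over (more than 40 degrees) (angle between any of vial_1, vial_2's own z axis and vertical above 0.7 rad).
It fails at once if the squat vial, beaker, bottle or spatula is pushed more than 20 mm from its place (distance of any of squat_vial, beaker, bottle, spatula from where it was at the start of the episode above 0.02 m).
It also fails if it takes over 72 s, if anything falls off the work surface, if the arm or the gripper's body presses on something with over 40 N, if the wrist force passes 120 N, or if a joint passes its speed limit or range.

ROBOT

A 6-joint arm with a two-finger parallel gripper is mounted at the origin on the work surface. World frame = base frame: x ahead of the robot, y to its left, z up, the work surface at z = 0. Lengths are in m, angles in rad, forces in N, time in s.
With the tool pointing down it reaches from about 0.3 to 0.85 m from the base axis. Payload 5.4 kg.
Tool frame: the origin (TCP) lies midway between the tips of the shut fingers; the grasp point (between the pads) lies 19 mm behind it; z points along the fingers, y is the direction in which the jaws open and shut (so a half turn about z gives the same grasp; the last joint's range is limited). The gripper opens to 85 mm and grips with 20 to 120 N. Pads are 22 mm wide; open, the fingers measure 114 mm over their backs; the gripper's body (76 mm by 85 mm) begins 54 mm behind the grasp point. The pads swing forward as they close: fully open they stand 13 mm farther back than shut.
Start: joints at [0.899, 0.158, 1.597, -0, 1.386, -0.21], TCP at [0.256, 0.515, 0.208] pointing down, gripper open.
Joint ranges: [-2.91, 2.91], [-0.94, 2.29], [0.18, 2.7], [-1.29, 4.43], [0.17, 2.64], [-3, 3]. Speed limits (rad/s): [2.57, 2.57, 3.14, 3.14, 3.14, 3.14].

INTERFACE

Orientations are given as [roll, pitch, yaw] about the fixed x, y, z axes, in that order (R = Rz(yaw) Ry(pitch) Rx(roll)).
In Python, from station import sensors, snapshot, arm gives the robot as it stands.
- The arm moves only by the tool arm_command, never from a script. Its argument "steps" is text: rows parted by semicolons, each of 7 numbers parted by spaces: the turn, a rotation vector about the tool's x, y, z in rad, then the shift along the tool's x, y, z in m, then the finger opening in m, from 0 to 0.0854. In form: wx wy wz x y z claw; .... A call has 1 to 20 rows; each row shifts and turns the pose as measured when the row begins, along the tool's axes as they then stand; what a row does not reach is not made up. A row lasts 1/10 s, in which the tool goes at most 50 mm and 8.59 degrees, less where a joint would pass 70% of its speed; a pose out of reach is approached as far as the arm can. A call with a gripper value outside its range is refused whole. The fingers move at their own pace and stop on an object; "force" is the grip in N (left out, the last holds). Time passes only in rows, so rows that do not move let the fingers close. It gives the time, the measured TCP pose, the force and the opening at its end, in the units of the state.
- sensors.get_obs(): the state, without advancing time (a new reading comes with each control period).
- snapshot(name): name is "side" or "top" or "wrist"; returns a dict with "image" (384x512x3 uint8, blue, green, red), "range_z" (384x512 float32, m along the optical axis (not along the pixel's ray), 0 where there is no reading), "vertical_fov" (degrees; the focal length in pixels is half the picture's height over the tangent of half this angle, whatever the lens; pixels are square), "cx", "cy" (the principal point, pixels), "position" and "rotation" of the camera in the world; the wrist camera has in their place "T_tool_cam" (4x4, takes a point from camera to tool coordinates, whose origin is the TCP and whose axes are the flange's). Camera axes: x right, y up, looking along -z (the intrinsics and any distortion apply to the point x, -y, -z); pixel columns grow to the right and rows downward; lengths in m; the calibration is good to about 2 mm. The wrist camera is an equidistant fisheye: a pixel r from the principal point sees the ray r / f radians off the axis. A picture is of the moment at which its call begins: read the wrist's pose just before it.
- arm.sign_off(): hands the job in, once; it reports no verdict.
The state is a dict: "time": time; "qpos": joint angles; "dq": joint speeds; "joint_torque": joint torques, N m; "position": TCP position; "tcp_rot": TCP orientation; "wrist_force": force on the tool from outside, world axes, zero at the start; "ft_torque": the same for the moment, N m; "finger_gap": finger opening in m.
Only numpy, scipy, OpenCV 4.12 (cv2) and the standard library are available. Lean on these libraries where they do the work, as an engineer would, in place of code of your own. Each camera call takes 0.05 s, during which the arm holds its last target.

## Working session

There is one attempt and no reset: what is moved stays moved. The work goes in short steps, Python scripts to look and compute and a tool call to move; the robot and the scene stay as the last step left them, time stands still between calls to the robot, and variables do not carry over. Pictures are saved under pics/ and viewed, and the job is handed in when it is done.

Besides the shell and the picture viewer there is one more tool, called by a JSON object that holds its "api" and its "payload", one argument or row to a line. arm_command: Moves the arm, as the interface text tells. Its arguments: {"type":"object","properties":{"steps":{"type":"string"},"force":{"type":"number"}},"required":["steps"]}

```bash
ls; mkdir -p pics; cat > h.py <<'E'
import numpy as np, cv2, json
from station import sensors, snapshot, arm
def f_of(s): return 192/np.tan(np.radians(s["vertical_fov"])/2)
def pw(s,u,v,d=None):
    "pixel -> world using range (static cams)"
    f=f_of(s)
    if d is None: d=s["range_z"][int(round(v)),int(round(u))]
    p=np.array([(u-s["cx"])/f*d,-(v-s["cy"])/f*d,-d])
    return np.array(s["rotation"])@p+np.array(s["position"])
def ray(s,u,v):
    f=f_of(s); p=np.array([(u-s["cx"])/f,-(v-s["cy"])/f,-1.]); return np.array(s["position"]),np.array(s["rotation"])@p
def atz(s,u,v,z):
    o,d=ray(s,u,v); return o+d*(z-o[2])/d[2]
E
python3 - <<'E'
from h import *
o=sensors.get_obs()
print(o)
for n in ["side","top","wrist"]:
    s=snapshot(n); cv2.imwrite(f"pics/{n}0.png",s["image"]); np.savez(f"pics/{n}0.npz",**s)
    print(n,{k:v for k,v in s.items() if k not in("image","range_z")})
E
```

```text
pics
{'time': 0.0, 'qpos': array([ 8.98897485e-01,  1.59044220e-01,  1.59824620e+00,  2.74043238e-05,
        1.38619900e+00, -2.10120886e-01]), 'dq': array([ 0.00029191,  0.00084315,  0.00107924,  0.00052605,  0.00112188,
       -0.00153745]), 'joint_torque': array([ 8.18884218e-04, -3.95988894e+01, -3.31437778e+01, -7.96212930e-05,
        8.23248702e-03, -1.74331853e-05]), 'position': array([0.2557962 , 0.51424779, 0.20701266]), 'tcp_rot': array([-3.13974322e+00, -4.21960406e-04,  2.67980925e+00]), 'wrist_force': array([ 0.17396506, -0.10073643,  0.5833499 ]), 'ft_torque': array([ 0.01871651, -0.02396453,  0.0433026 ]), 'finger_gap': 0.08510841275809478}
side {'vertical_fov': 47.43561126880739, 'cx': 260.5118060000617, 'cy': 196.2770708923216, 'position': array([ 0.37043699, -1.03155984,  0.74732246]), 'rotation': array([ 0.96169665, -0.01091123, -0.18184959])}
top {'vertical_fov': 48.94960369462002, 'cx': 255.95305087359193, 'cy': 185.27169278672585, 'position': array([ 0.34954501, -0.05932375,  1.08042595]), 'rotation': array([ 0.21170348,  0.00403618, -1.64032938])}
wrist {'vertical_fov': 65.70646984690485, 'cx': 258.95774413038777, 'cy': 187.99977512008329, 'T_tool_cam': array([[ 4.88485376e-04,  9.58184734e-01,  2.86149920e-01,
         7.38607407e-02],
       [ 9.99999667e-01, -2.80952935e-04, -7.66312988e-04,
         7.91221647e-04],
       [-6.53874747e-04,  2.86150199e-01, -9.58184552e-01,
        -1.65281651e-01],
       [ 0.00000000e+00,  0.00000000e+00,  0.00000000e+00,
         1.00000000e+00]])}
```

View pics/side0.png

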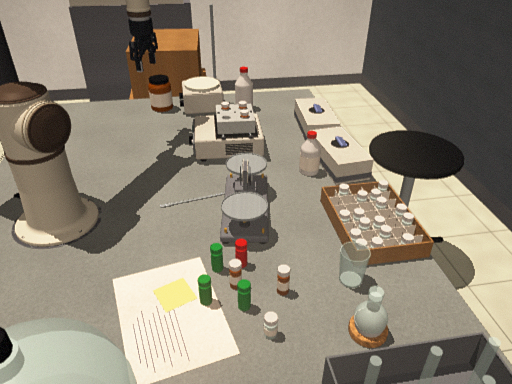

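View pics/top0.png

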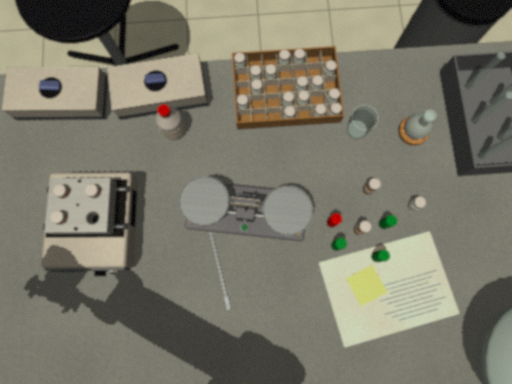

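View pics/wrist0.png

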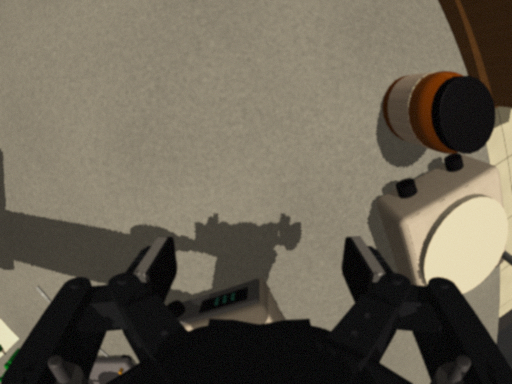

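```bash
sed -i 's/np.array(s\["rotation"\])/R_(s)/g' h.py; cat >> h.py <<'E'
from scipy.spatial.transform import Rotation as Ro
def R_(s):
    return Ro.from_euler("xyz",s["rotation"]).as_matrix()
E
python3 - <<'E'
from h import *
a=dict(np.load("pics/side0.npz")); b=dict(np.load("pics/top0.npz"))
A=cv2.resize(a["image"][225:345,190:310],None,fx=5,fy=5,interpolation=cv2.INTER_CUBIC)
cv2.imwrite("pics/c1.png",A)
B=cv2.resize(b["image"][165:265,320:440],None,fx=6,fy=6,interpolation=cv2.INTER_CUBIC); cv2.imwrite("pics/c2.png",B)
B=cv2.resize(b["image"][165:285,30:150],None,fx=5,fy=5,interpolation=cv2.INTER_CUBIC); cv2.imwrite("pics/c3.png",B)
B=cv2.resize(b["image"][160:260,170:330],None,fx=5,fy=5,interpolation=cv2.INTER_CUBIC); cv2.imwrite("pics/c4.png",B)
for n,s,px in (("side",a,[(235,264),(283,268),(246,204),(246,163)]),("top",b,[(364,227),(373,185),(418,202),(389,220),(380,256),(335,219),(340,243),(204,201),(287,209),(92,217),(92,191),(58,191),(58,217),(100,240),(225,300)])):
    for p in px: print(n,p,pw(s,*p).round(4))
E
```

```text
side (235, 264) [ 0.45   -0.3278  0.0714]
side (283, 268) [ 0.5521 -0.3572  0.0705]
side (246, 204) [ 0.5048 -0.1349  0.0907]
side (246, 163) [ 0.521  -0.0347  0.1523]
top (364, 227) [ 0.4458 -0.3204  0.0745]
top (373, 185) [ 0.5468 -0.3559  0.0709]
top (418, 202) [ 0.4997 -0.4658  0.0542]
top (389, 220) [ 0.4585 -0.3827  0.0727]
top (380, 256) [ 0.3754 -0.3508  0.07  ]
top (335, 219) [ 0.4706 -0.2549  0.0674]
top (340, 243) [ 0.412  -0.2589  0.0753]
top (204, 201) [0.531  0.0551 0.0988]
top (287, 209) [ 0.4991 -0.1394  0.093 ]
top (92, 217) [0.5112 0.3186 0.0999]
top (92, 191) [0.5613 0.2987 0.1534]
top (58, 191) [0.5667 0.375  0.1534]
top (58, 217) [0.5081 0.3744 0.1509]
top (100, 240) [0.4578 0.305  0.0846]
top (225, 300) [0.2971 0.0254 0.0013]
```

View pics/c1.png

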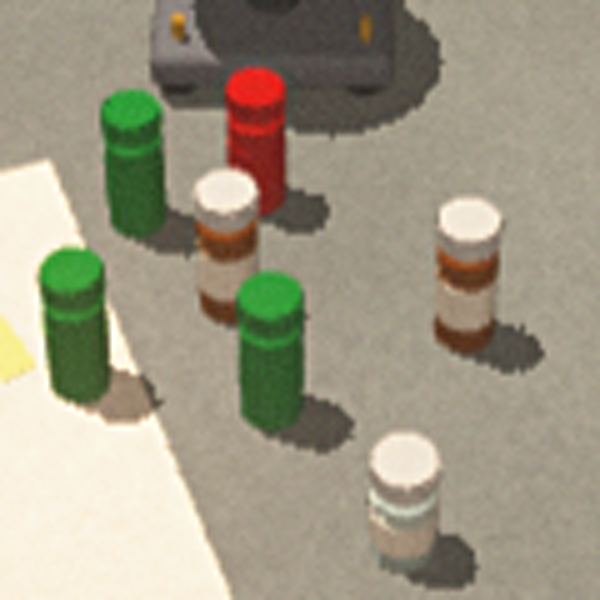

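View pics/c2.png

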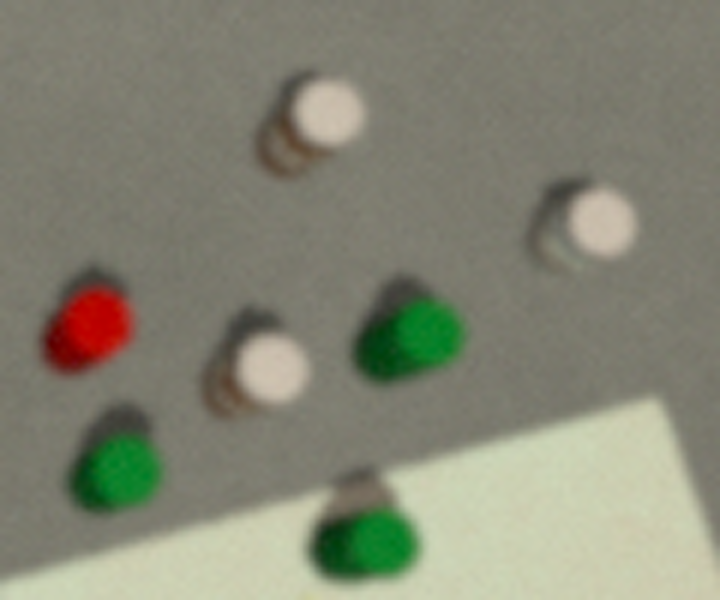

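View pics/c3.png

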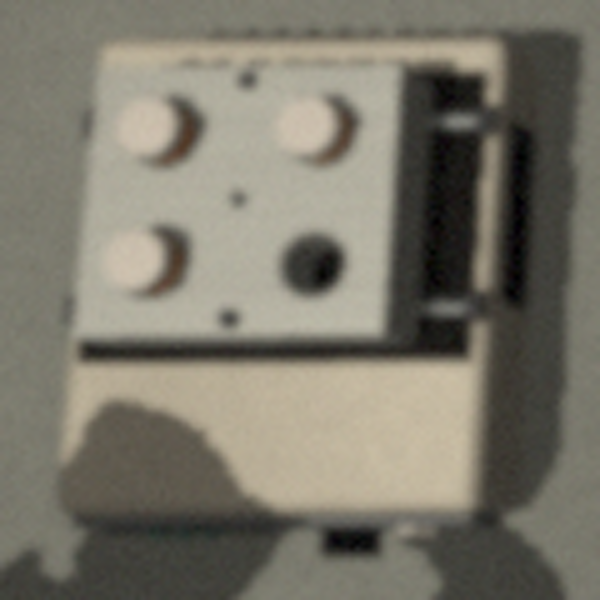

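View pics/c4.png

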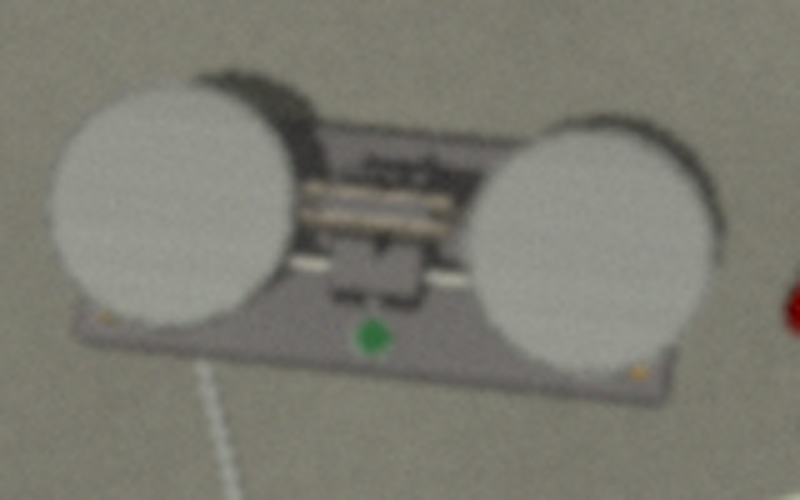

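```bash
cat >> h.py <<'E'
def tri(*rays):
    A=np.zeros((3,3));b=np.zeros(3)
    for o,d in rays:
        d=d/np.linalg.norm(d);P=np.eye(3)-np.outer(d,d);A+=P;b+=P@o
    p=np.linalg.solve(A,b)
    return p,[np.linalg.norm((np.eye(3)-np.outer(d,d)/(d@d))@(p-o)) for o,d in rays]
def delta(target,yaw,o=None):
    "tool-frame shift and rotvec to target tcp pose pointing down"
    o=o or sensors.get_obs()
    R=Ro.from_euler("xyz",o["tcp_rot"]); T=Ro.from_euler("xyz",[np.pi,0,yaw])
    return (R.inv()*T).as_rotvec().round(4), R.inv().apply(np.array(target)-o["position"]).round(4)
E
python3 - <<'E'
from h import *
a=dict(np.load("pics/side0.npz")); b=dict(np.load("pics/top0.npz"))
c=lambda x,y,ox,oy,k:(ox+(x+.5)/k-.5,oy+(y+.5)/k-.5)
for n,ps,pt in (("B",(226,188),(272,370)),("A",(469,219),(330,112)),("squat",(405,455),(603,222)),("redlook",(255,87),(95,320))):
    S=c(*ps,190,225,5);T=c(*pt,320,165,6)
    p,e=tri(ray(a,*S),ray(b,*T)); print(n,p.round(4),np.round(e,4),atz(b,*T,.072).round(4),atz(a,*S,.072).round(4))
for n,pt in (("left",(173,204)),("right",(593,250))):
    T=c(*pt,170,160,5); print(n,atz(b,*T,.096).round(4))
for n,pt,z in (("cap1",(150,130),.153),("cap2",(308,130),.153),("cap3",(138,262),.153),("well",(313,265),.133)):
    T=c(*pt,30,165,5); print(n,atz(b,*T,z).round(4))
E
```

```text
B [ 0.4489 -0.3234  0.0725] [0.0013 0.0013] [ 0.4476 -0.3234  0.072 ] [ 0.4503 -0.3227  0.072 ]
A [ 0.5515 -0.3601  0.072 ] [0.0008 0.0008] [ 0.5507 -0.36    0.072 ] [ 0.5523 -0.36    0.072 ]
squat [ 0.5009 -0.4701  0.0569] [0.0008 0.0008] [ 0.4978 -0.464   0.072 ] [ 0.4989 -0.4823  0.072 ]
redlook [ 0.4729 -0.2556  0.0704] [0.0001 0.0001] [ 0.4725 -0.2553  0.072 ] [ 0.4728 -0.2574  0.072 ]
left [0.5329 0.0548 0.096 ]
right [ 0.497  -0.1418  0.096 ]
cap1 [0.5675 0.3716 0.153 ]
cap2 [0.5625 0.3006 0.153 ]
cap3 [0.5079 0.3752 0.153 ]
well [0.5043 0.3053 0.133 ]
```

{"api": "arm_command", "payload": {
  "steps": "0 0 0 -0.027 -0.033 -0.01 0.05;0 0 0 -0.027 -0.033 -0.01 0.05;0 0 0 -0.027 -0.033 -0.01 0.05;0 0 0 -0.027 -0.033 -0.01 0.05;0 0 0 -0.027 -0.033 -0.01 0.05;0 0 0 -0.027 -0.033 0 0.05;0 0 0 -0.027 -0.033 0 0.05;0 0 0 -0.027 -0.033 0 0.05;0 0 0 -0.027 -0.033 0 0.05;0 0 0 -0.027 -0.033 0 0.05;0 0 0 -0.027 -0.033 0 0.05;0 0 0 -0.027 -0.033 0 0.05;0 0 0 -0.027 -0.033 0 0.05;0 0 0 -0.027 -0.033 0 0.05;0 0 0 -0.027 -0.033 0 0.05;0 0 0 -0.027 -0.033 0 0.05;0 0 0 -0.027 -0.033 0 0.05;0 0 0 -0.027 -0.033 0 0.05",
  "force": 20
}}

```text
time: 1.95
position: [0.4297, -0.2595, 0.2571]
tcp_rot: [-3.137, 0.003, 2.687]
wrist_force: [-0.0, 0.7, -0.2]
finger_gap: 0.0502
```

```bash
python3 - <<'E'
from h import *
print(delta([.449,-.323,.2],np.pi/2), sensors.get_obs()["qpos"].round(3))
E
```

```text
(array([-0.0026,  0.0048,  1.1166]), array([-0.045 , -0.0484,  0.0574])) [-0.782 -0.067  1.733 -0.003  1.471 -1.898]
```

{"api": "arm_command", "payload": {
  "steps": "0 0 0 -0.025 -0.025 0.01 0.05;0 0 0 -0.02 -0.022 0.01 0.05;0 0 0.14 0 0 0.01 0.05;0 0 0.14 0 0 0.01 0.05;0 0 0.14 0 0 0.01 0.05;0 0 0.14 0 0 0.01 0.05;0 0 0.14 0 0 0 0.05;0 0 0.14 0 0 0 0.05;0 0 0.14 0 0 0 0.05;0 0 0.13 0 0 0 0.05;0 0 0 0 0 0 0.05"
}}

```text
time: 3.05
position: [0.4473, -0.3293, 0.1886]
tcp_rot: [-3.135, -0.001, 1.525]
wrist_force: [-0.9, -0.0, -0.0]
finger_gap: 0.0497
```

```bash
cat >> h.py <<'E'
def wsnap(name):
    o=sensors.get_obs(); s=snapshot("wrist"); s=dict(s); s["position"]=o["position"]; s["tcp_rot"]=o["tcp_rot"]
    cv2.imwrite(f"pics/{name}.png",s["image"]); np.savez(f"pics/{name}.npz",**s); return s
def wray(s,u,v):
    f=f_of(s); x=u-s["cx"];y=v-s["cy"]; r=np.hypot(x,y); th=r/f
    k=np.sin(th)/r if r>0 else 1/f
    d=np.array([x*k,-y*k,-np.cos(th)])
    R=Ro.from_euler("xyz",s["tcp_rot"]).as_matrix(); T=s["T_tool_cam"]
    return R@T[:3,3]+s["position"], R@T[:3,:3]@d
def watz(s,u,v,z):
    o,d=wray(s,u,v); return o+d*(z-o[2])/d[2]
def wproj(s,p):
    R=Ro.from_euler("xyz",s["tcp_rot"]).as_matrix(); T=s["T_tool_cam"]
    c=T[:3,:3].T@(R.T@(np.array(p)-s["position"])-T[:3,3])
    th=np.arctan2(np.hypot(c[0],c[1]),-c[2]); f=f_of(s); h=np.hypot(c[0],c[1])
    return np.array([s["cx"]+f*th*c[0]/h, s["cy"]-f*th*c[1]/h])
E
python3 - <<'E'
from h import *
print(delta([.449,-.323,.2],np.pi/2), sensors.get_obs()["qpos"].round(3))
s=wsnap("w1")
for p in ([.449,-.323,.072],[.5515,-.36,.072],[.449,-.323,.04]): print(wproj(s,p))
E
```

```text
(array([-0.0065, -0.0013, -0.0463]), array([ 0.0063,  0.0014, -0.0114])) [-0.85   0.128  1.67  -0.004  1.349 -0.803]
[261.76638238 172.04056093]
[361.19318635 202.90944681]
[261.69762924 165.13876788]
```

View pics/w1.png

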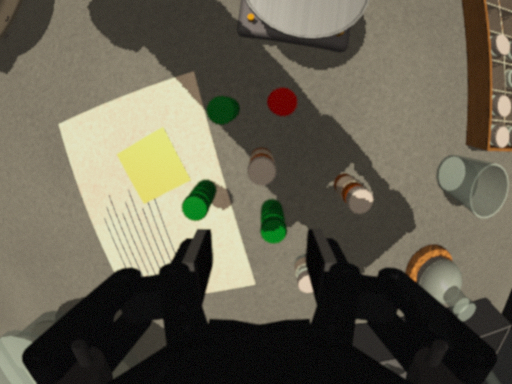

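```bash
python3 - <<'E'
from h import *
s=dict(np.load("pics/w1.npz"))
im=s["image"]
cv2.imwrite("pics/w1c.png",cv2.resize(im[130:240,200:390],None,fx=4,fy=4,interpolation=cv2.INTER_CUBIC))
print(watz(s,262,174,.072),watz(s,359.5,202,.072))
E
```

```text
[ 0.4491425  -0.32497633  0.072     ] [ 0.54952699 -0.3588846   0.072     ]
```

View pics/w1c.png

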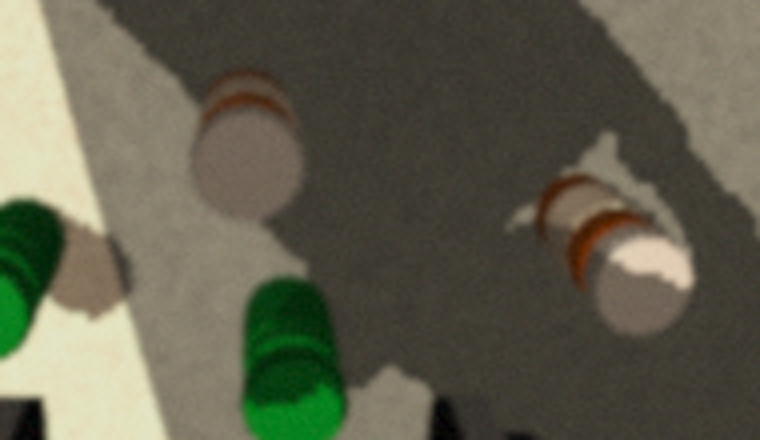

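{"api": "arm_command", "payload": {
  "steps": "-0.0065 -0.0013 -0.046 0.006 0.0014 0.01 0.05;0 0 0 0 0 0.025 0.05;0 0 0 0 0 0.025 0.05;0 0 0 0 0 0.02 0.05;0 0 0 0 0 0 0.05"
}}

```text
time: 3.6
position: [0.4495, -0.3237, 0.107]
tcp_rot: [3.14, 0.002, 1.592]
wrist_force: [0.2, 0.3, -0.0]
finger_gap: 0.0502
```

```bash
python3 - <<'E'
from h import *
print(delta([.449,-.323,.04],np.pi/2), sensors.get_obs()["position"])
E
```

```text
(array([0.0018, 0.0019, 0.0214]), array([ 0.0008, -0.0006,  0.067 ])) [ 0.44947658 -0.32367883  0.10703961]
```

{"api": "arm_command", "payload": {
  "steps": "0.0018 0.0019 0.02 0.0008 -0.0006 0.02 0.046;0 0 0 0 0 0.02 0.046;0 0 0 0 0 0.015 0.046;0 0 0 0 0 0.01 0.046;0 0 0 0 0 0 0.046"
}}

```text
time: 4.1
position: [0.4512, -0.3254, 0.0442]
tcp_rot: [3.137, 0.005, 1.58]
wrist_force: [0.9, 0.4, -0.4]
finger_gap: 0.0459
```

```bash
python3 - <<'E'
from h import *
print(delta([.449,-.323,.04],np.pi/2), sensors.get_obs()["position"])
E
```

```text
(array([0.0042, 0.0047, 0.0091]), array([ 0.0025, -0.0022,  0.0042])) [ 0.45123521 -0.32542195  0.04420601]
```

{"api": "arm_command", "payload": {
  "steps": "0.004 0.0045 0.009 0.0025 -0.002 0.004 0.046;0 0 0 0 0 0 0.046;0 0 0 0 0 0 0.024;0 0 0 0 0 0 0.024;0 0 0 0 0 0 0.024;0 0 0 0 0 0 0.024;0 0 0 0 0 0 0.024",
  "force": 20
}}

```text
time: 4.8
position: [0.4506, -0.3244, 0.0431]
tcp_rot: [3.138, 0.004, 1.571]
wrist_force: [0.4, 0.4, -1.7]
finger_gap: 0.0261
```

```bash
python3 - <<'E'
from h import *
print(delta([.449,-.323,.04],np.pi/2), sensors.get_obs()["position"])
s=wsnap("w2")
E
```

```text
(array([0.0031, 0.0035, 0.0004]), array([ 0.0015, -0.0016,  0.003 ])) [ 0.4506361  -0.32444891  0.04305319]
```

View pics/w2.png

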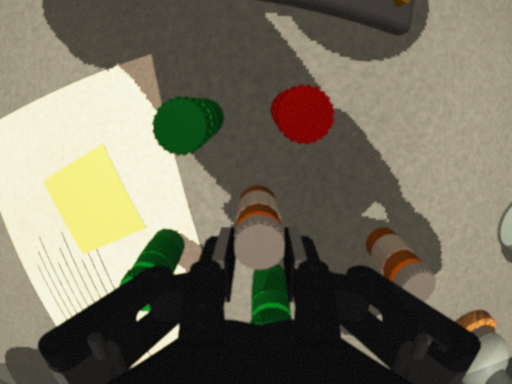

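{"api": "arm_command", "payload": {
  "steps": "0 0 0 0 0 0 0.044;0 0 0 0 0 0 0.044;0 0 -0.145 0 0 0 0.044;0 0 -0.145 0 0 0 0.044;0 0 -0.145 0 0 0 0.044;0 0 -0.145 0 0 0 0.044;0 0 -0.145 0 0 0 0.044;0 0 -0.145 0 0 0 0.044;0 0 -0.145 0 0 0 0.044;0 0 -0.145 0 0 0 0.044;0 0 -0.145 0 0 0 0.044;0 0 -0.145 0 0 0 0.044;0 0 -0.12 0 0 0 0.044;0 0 0 0 0 0 0.044"
}}

```text
time: 6.25
position: [0.4522, -0.3262, 0.0452]
tcp_rot: [-3.134, 0.006, -3.087]
wrist_force: [0.4, 0.2, -0.3]
finger_gap: 0.0442
```

```bash
python3 - <<'E'
from h import *
print(delta([.4506,-.3244,.040],np.pi), sensors.get_obs()["position"])
E
```

```text
(array([-0.0071,  0.006 ,  0.0549]), array([0.0015, 0.0019, 0.0052])) [ 0.45220362 -0.32617323  0.04524675]
```

{"api": "arm_command", "payload": {
  "steps": "-0.007 0.006 0.055 0.0017 0.002 0.005 0.044;0 0 0 0 0 0 0.044;0 0 0 0 0 0 0.044"
}}

```text
time: 6.55
position: [0.4508, -0.3247, 0.0407]
tcp_rot: [-3.141, 0.001, 3.134]
wrist_force: [0.3, -0.5, -0.2]
finger_gap: 0.0438
```

```bash
python3 - <<'E'
from h import *
print(delta([.4506,-.3244,.040],np.pi), sensors.get_obs()["position"])
E
```

```text
(array([-0.0009,  0.0007, -0.008 ]), array([0.0002, 0.0003, 0.0007])) [ 0.4507636  -0.32468611  0.04067739]
```

{"api": "arm_command", "payload": {
  "steps": "0 0 0 0 0 0 0.024;0 0 0 0 0 0 0.024;0 0 0 0 0 0 0.024;0 0 0 0 0 0 0.024;0 0 0 0 0 0 0.024;0 0 0 0 0 -0.01 0.024;0 0 0 0 0 -0.03 0.024;0 0 0 0 0 -0.03 0.024;0 0 0 0 0 -0.04 0.024;0 0 0 0 0 -0.04 0.024;0 0 0 0 0 -0.04 0.024;0 0 0 0 0 -0.01 0.024",
  "force": 30
}}

```text
time: 7.75
position: [0.4488, -0.3224, 0.2486]
tcp_rot: [3.138, -0.003, 3.133]
wrist_force: [0.4, 0.5, -0.4]
finger_gap: 0.0254
```

```bash
python3 - <<'E'
from h import *
o=sensors.get_obs()
print(delta([.5329,.0548,.24],np.pi), o["position"],o["wrist_force"],o["finger_gap"])
E
```

```text
(array([ 0.0037, -0.0033, -0.0085]), array([-0.0809,  0.3779,  0.0098])) [ 0.44876866 -0.32239998  0.24864024] [ 0.38959441  0.50362693 -0.43107281] 0.025434422411682946
```

{"api": "arm_command", "payload": {
  "steps": "0.003 -0.003 -0.008 -0.004 0.018 0 0.024;0 0 0 -0.0073 0.034 0 0.024;0 0 0 -0.0073 0.034 0 0.024;0 0 0 -0.0073 0.034 0 0.024;0 0 0 -0.0073 0.034 0 0.024;0 0 0 -0.0073 0.034 0 0.024;0 0 0 -0.0073 0.034 0 0.024;0 0 0 -0.0073 0.034 0 0.024;0 0 0 -0.0073 0.034 0 0.024;0 0 0 -0.0073 0.034 0 0.024;0 0 0 -0.0073 0.034 0 0.024;0 0 0 -0.004 0.017 0 0.024;0 0 0 0 0 0 0.024"
}}

```text
time: 9.05
position: [0.5188, 0.0825, 0.2304]
tcp_rot: [3.128, -0.028, -3.136]
wrist_force: [-0.1, 0.2, -1.4]
finger_gap: 0.0252
```

```bash
python3 - <<'E'
from h import *
o=sensors.get_obs()
print(delta([.5329,.0548,.24],np.pi), o["position"],o["wrist_force"],o["finger_gap"])
s=wsnap("w3")
E
```

```text
(array([ 0.0138, -0.0279,  0.0057]), array([-0.0137, -0.0276, -0.0103])) [0.51879714 0.08248259 0.23042992] [-0.13372249  0.24876082 -1.36620362] 0.025211077722180508
```

View pics/w3.png

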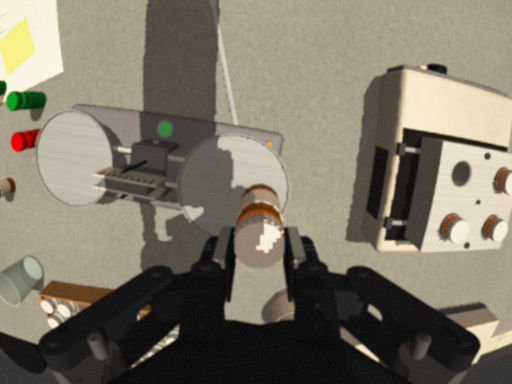

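```bash
python3 - <<'E'
from h import *
s=dict(np.load("pics/w3.npz"))
# pan outline: fit centre by projecting circle
for c0 in ([.5329,.0548,.097],[.497,-.1418,.097]):
    pts=np.array([wproj(s,np.array(c0)+.06*np.array([np.cos(t),np.sin(t),0])) for t in np.linspace(0,2*np.pi,60)])
    print("pred pan px extent",pts.min(0).round(1),pts.max(0).round(1))
    cv2.polylines(s["image"],[pts.round().astype(int)],True,(0,0,255),1)
print("well",watz(s,461,173,.133))
p=wproj(s,[.5043,.3053,.133]);print(p)
cv2.circle(s["image"],tuple(p.round().astype(int)),2,(0,0,255),1)
cv2.imwrite("pics/w3o.png",cv2.resize(s["image"][90:260,20:512],None,fx=1.6,fy=1.6,interpolation=cv2.INTER_CUBIC))
E
```

```text
pred pan px extent [174.1 132.6] [286.5 241.6]
pred pan px extent [ 31.  108.9] [108.3 208.2]
well [0.50376802 0.3059689  0.133     ]
[460.49903765 173.46055654]
```

View pics/w3o.png

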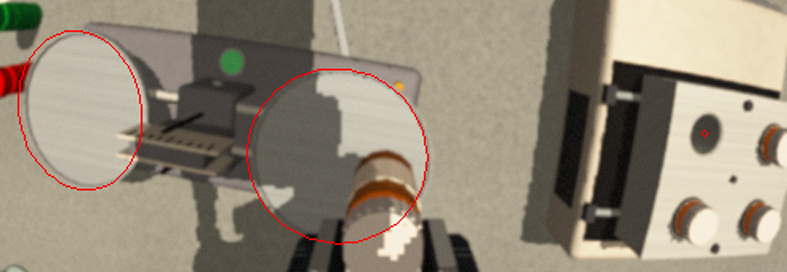

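{"api": "arm_command", "payload": {
  "steps": "0.0138 -0.028 0.006 -0.007 -0.013 0 0.024;0 0 0 -0.007 -0.013 0.01 0.024;0 0 0 0 0 0.02 0.024;0 0 0 0 0 0.02 0.024;0 0 0 0 0 0.01 0.024;0 0 0 0 0 0 0.024"
}}

```text
time: 9.7
position: [0.5324, 0.0452, 0.1637]
tcp_rot: [-3.137, -0.001, 3.132]
wrist_force: [-0.2, -0.2, -1.4]
finger_gap: 0.0254
```

```bash
python3 - <<'E'
from h import *
o=sensors.get_obs()
print(delta([.533,.056,.1357],np.pi), o["position"],o["wrist_force"],o["finger_gap"])
E
```

```text
(array([-0.0046, -0.0008, -0.0094]), array([-0.0006,  0.0109,  0.0279])) [0.53236807 0.04519032 0.16367382] [-0.19866083 -0.22463947 -1.38190848] 0.025400204365895435
```

{"api": "arm_command", "payload": {
  "steps": "-0.0046 -0.0008 -0.009 -0.0006 0.011 0 0.024;0 0 0 0 0 0.012 0.024;0 0 0 0 0 0.01 0.024;0 0 0 0 0 0.003 0.024;0 0 0 0 0 0 0.024"
}}

```text
time: 10.2
position: [0.5347, 0.0558, 0.1384]
tcp_rot: [-3.141, 0.003, 3.141]
wrist_force: [0.4, 0.6, -1.3]
finger_gap: 0.0254
```

```bash
python3 - <<'E'
from h import *
o=sensors.get_obs()
print(delta([.533,.056,.1297],np.pi), o["position"],o["wrist_force"],o["finger_gap"])
s=wsnap("w4")
E
```

```text
(array([-0.0002,  0.0035, -0.0007]), array([0.0017, 0.0002, 0.0087])) [0.5346824  0.05582658 0.13837114] [ 0.41817895  0.55316188 -1.2788456 ] 0.02539093423861486
```

View pics/w4.png

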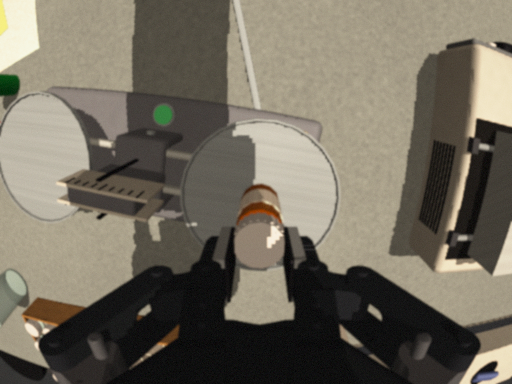

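Vial held over the left pan at (262,225), pan rim spanning about (183–340, 120–265): centred well. Lower to just above the stop.

{"api": "arm_command", "payload": {
  "steps": "0 0.0035 0 0.0017 0 0.004 0.024;0 0 0 0 0 0.004 0.024;0 0 0 0 0 0.002 0.024;0 0 0 0 0 0 0.024"
}}

```text
time: 10.65
position: [0.5336, 0.0558, 0.1287]
tcp_rot: [-3.141, 0.002, 3.141]
wrist_force: [-0.2, 0.2, -1.8]
finger_gap: 0.0253
```

```bash
python3 - <<'E'
from h import *
o=sensors.get_obs()
print(delta([.533,.056,.1287],np.pi), o["position"],o["wrist_force"],o["finger_gap"])
s=snapshot("side"); cv2.imwrite("pics/s1.png",cv2.resize(s["image"][120:260,180:320],None,fx=4,fy=4,interpolation=cv2.INTER_CUBIC))
E
```

```text
(array([-0.0004,  0.0016, -0.0005]), array([ 0.0006,  0.0002, -0.    ])) [0.53357516 0.05584881 0.12865498] [-0.24751055  0.16835955 -1.78280239] 0.02534790054511237
```

View pics/s1.png

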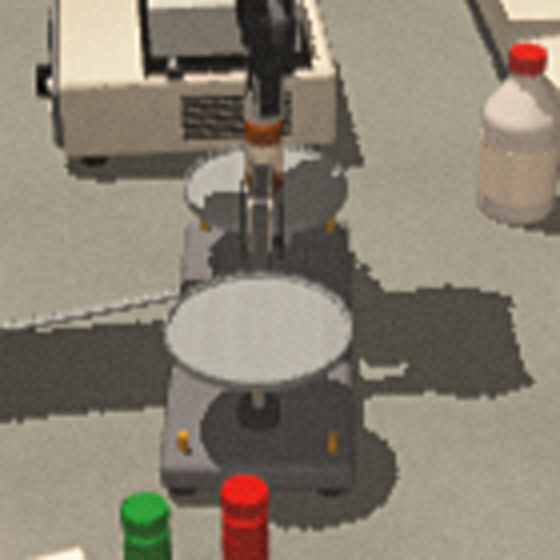

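{"api": "arm_command", "payload": {
  "steps": "0 0 0 0 0 0.0012 0.024;0 0 0 0 0 0 0.024;0 0 0 0 0 0 0.03;0 0 0 0 0 0 0.045;0 0 0 0 0 0 0.045;0 0 0 0 0 -0.01 0.045"
}}

```text
time: 11.3
position: [0.5335, 0.0558, 0.1378]
tcp_rot: [-3.141, 0.001, 3.141]
wrist_force: [-0.9, 0.3, -0.5]
finger_gap: 0.0455
```

```bash
python3 - <<'E'
from h import *
o=sensors.get_obs()
print(o["position"],o["wrist_force"],o["finger_gap"])
s=wsnap("w5")
E
```

```text
[0.5335167  0.05577718 0.13777886] [-0.86041948  0.29458116 -0.49178399] 0.04550088935922262
```

View pics/w5.png

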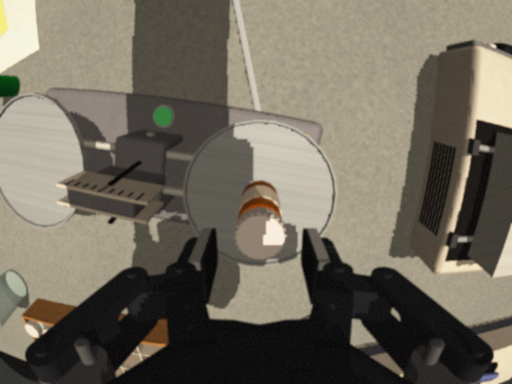

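{"api": "arm_command", "payload": {
  "steps": "0 0 0 0 0 -0.03 0.045;0 0 0 0 0 -0.04 0.045;0 0 0 0 0 -0.03 0.045;0 0 0 -0.001 -0.025 0 0.045;0 0 0 -0.001 -0.034 0 0.045;0 0 0 -0.001 -0.034 0 0.045;0 0 0 -0.001 -0.034 0 0.045;0 0 0 -0.001 -0.034 0 0.045;0 0 0 -0.001 -0.034 0 0.045;0 0 0 -0.001 -0.034 0 0.045;0 0 0 -0.001 -0.034 0 0.045;0 0 0 -0.001 -0.034 0 0.045;0 0 0 -0.001 -0.034 0 0.045;0 0 0 -0.001 -0.034 0 0.045;0 0 0 0 -0.02 0 0.045;0 0 0 0 0 0 0.045"
}}

```text
time: 12.95
position: [0.5507, -0.346, 0.2623]
tcp_rot: [-3.131, 0.028, -3.138]
wrist_force: [-0.0, -0.3, 0.6]
finger_gap: 0.0449
```

```bash
python3 - <<'E'
from h import *
o=sensors.get_obs()
print(delta([.551,-.3595,.12],np.pi), o["position"],o["wrist_force"],o["finger_gap"])
E
```

```text
(array([-0.0105,  0.0278,  0.003 ]), array([ 0.0037, -0.012 ,  0.1424])) [ 0.55065977 -0.34599737  0.2623387 ] [-0.0388191  -0.25167771  0.58327841] 0.044862819997637186
```

{"api": "arm_command", "payload": {
  "steps": "-0.0105 0.028 0.003 0.0037 -0.012 0.01 0.045;0 0 0 0 0 0.03 0.045;0 0 0 0 0 0.04 0.045;0 0 0 0 0 0.035 0.045;0 0 0 0 0 0.02 0.045;0 0 0 0 0 0 0.045"
}}

```text
time: 13.55
position: [0.5505, -0.3559, 0.1292]
tcp_rot: [-3.138, 0.006, -3.14]
wrist_force: [-1.2, -0.3, -1.0]
finger_gap: 0.045
```

```bash
python3 - <<'E'
from h import *
o=sensors.get_obs()
print(delta([.551,-.3595,.0407],np.pi), o["position"],o["wrist_force"],o["finger_gap"])
s=wsnap("w6")
print(wproj(s,[.551,-.3595,.072]))
E
```

```text
(array([-0.0037,  0.0061,  0.0019]), array([ 0.    , -0.0033,  0.0885])) [ 0.55045702 -0.35588629  0.1291962 ] [-1.19822652 -0.30106472 -0.99598217] 0.04498322994468057
[252.96466543 196.59408165]
```

View pics/w6.png

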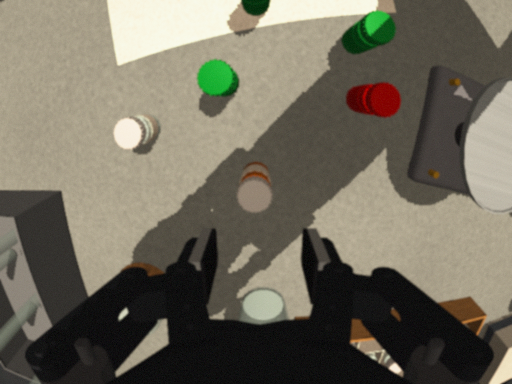

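{"api": "arm_command", "payload": {
  "steps": "-0.0037 0.006 0.002 0.0005 -0.0028 0.015 0.045;0 0 0 0 0 0.025 0.045;0 0 0 0 0 0.025 0.045;0 0 0 0 0 0.014 0.045;0 0 0 0 0 0.006 0.045;0 0 0 0 0 0 0.045"
}}

```text
time: 14.2
position: [0.5571, -0.3638, 0.0522]
tcp_rot: [-3.129, 0.014, -3.14]
wrist_force: [-0.2, -0.2, -0.5]
finger_gap: 0.0451
```

```bash
python3 - <<'E'
from h import *
o=sensors.get_obs()
print(delta([.550,-.3587,.0407],np.pi), o["position"],o["wrist_force"],o["finger_gap"])
E
```

```text
(array([-0.0127,  0.0136,  0.0012]), array([0.0073, 0.0052, 0.0113])) [ 0.557128   -0.36375158  0.05217029] [-0.20137147 -0.22213131 -0.52877179] 0.04509980160615629
```

{"api": "arm_command", "payload": {
  "steps": "-0.0127 0.0136 0.001 0.0073 0.0052 0.002 0.045;0 0 0 0 0 0.005 0.045;0 0 0 0 0 0 0.045"
}}

```text
time: 14.5
position: [0.5508, -0.3597, 0.0478]
tcp_rot: [-3.139, 0.002, -3.142]
wrist_force: [-0.7, 0.1, 0.2]
finger_gap: 0.0451
```

```bash
python3 - <<'E'
from h import *
o=sensors.get_obs()
print(delta([.550,-.3587,.0407],np.pi), o["position"],o["wrist_force"],o["finger_gap"])
E
```

```text
(array([-0.0023,  0.0023,  0.0001]), array([0.0008, 0.001 , 0.0071])) [ 0.55081204 -0.35965349  0.04777741] [-0.73710073  0.07292359  0.20716021] 0.04508827785128148
```

{"api": "arm_command", "payload": {
  "steps": "-0.002 0.002 0 0.0008 0.001 0.006 0.045;0 0 0 0 0 0.001 0.045;0 0 0 0 0 0 0.045"
}}

```text
time: 14.8
position: [0.5506, -0.3592, 0.0414]
tcp_rot: [-3.14, 0.002, 3.142]
wrist_force: [-0.2, 0.0, 0.4]
finger_gap: 0.0451
```

```bash
python3 - <<'E'
from h import *
o=sensors.get_obs()
print(delta([.550,-.3587,.0407],np.pi), o["position"],o["wrist_force"],o["finger_gap"])
E
```

```text
(array([-0.0016,  0.0017, -0.    ]), array([0.0006, 0.0005, 0.0007])) [ 0.55057762 -0.35918954  0.0413805 ] [-0.15960256  0.02801841  0.40564828] 0.0450927365823876
```

Grip, lift.

{"api": "arm_command", "payload": {
  "steps": "-0.0016 0.0017 0 0.0006 0.0005 0.0007 0.024;0 0 0 0 0 0 0.024;0 0 0 0 0 0 0.024;0 0 0 0 0 0 0.024;0 0 0 0 0 0 0.024;0 0 0 0 0 -0.01 0.024;0 0 0 0 0 -0.03 0.024;0 0 0 0 0 -0.03 0.024;0 0 0 0 0 -0.04 0.024;0 0 0 0 0 -0.04 0.024;0 0 0 0 0 -0.04 0.024;0 0 0 0 0 -0.01 0.024",
  "force": 30
}}

```text
time: 16.0
position: [0.5482, -0.3569, 0.2479]
tcp_rot: [3.137, -0.005, -3.141]
wrist_force: [-0.0, 0.0, -0.2]
finger_gap: 0.0256
```

```bash
python3 - <<'E'
from h import *
o=sensors.get_obs()
print(delta([.497,-.140,.24],np.pi), o["position"],o["wrist_force"],o["finger_gap"])
E
```

```text
(array([ 0.0047, -0.0048,  0.0001]), array([0.0512, 0.2169, 0.0092])) [ 0.5482376  -0.35694311  0.24794882] [-0.02838665  0.03570037 -0.23222236] 0.025584405030595923
```

{"api": "arm_command", "payload": {
  "steps": "0.0047 -0.0048 0 0.004 0.015 0 0.024;0 0 0 0.007 0.03 0 0.024;0 0 0 0.008 0.034 0 0.024;0 0 0 0.008 0.034 0 0.024;0 0 0 0.008 0.034 0 0.024;0 0 0 0.007 0.03 0 0.024;0 0 0 0.004 0.015 0 0.024;0 0 0 0 0 0 0.024;0 0 0 0 0 0 0.024"
}}

```text
time: 16.9
position: [0.4992, -0.1595, 0.2472]
tcp_rot: [-3.139, 0.001, 3.14]
wrist_force: [-0.4, 0.4, -1.1]
finger_gap: 0.0253
```

```bash
python3 - <<'E'
from h import *
o=sensors.get_obs()
print(delta([.497,-.140,.155],np.pi), o["position"],o["wrist_force"],o["finger_gap"])
s=wsnap("w7")
E
```

```text
(array([-0.0024,  0.0008, -0.002 ]), array([0.0024, 0.0197, 0.0921])) [ 0.49924779 -0.15945652  0.24717943] [-0.40813066  0.44917832 -1.12287321] 0.02532638356505828
```

View pics/w7.png

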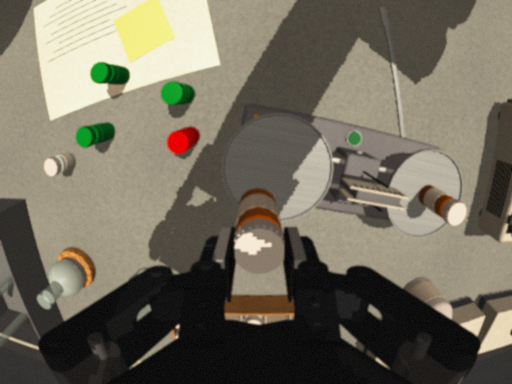

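{"api": "arm_command", "payload": {
  "steps": "-0.0024 0.0008 -0.002 0.0024 0.02 0.01 0.024;0 0 0 0 0 0.025 0.024;0 0 0 0 0 0.03 0.024;0 0 0 0 0 0.018 0.024;0 0 0 0 0 0 0.024;0 0 0 0 0 0 0.024"
}}

```text
time: 17.55
position: [0.4996, -0.1476, 0.1626]
tcp_rot: [-3.138, 0.003, 3.133]
wrist_force: [0.7, 0.4, -0.4]
finger_gap: 0.0259
```

```bash
python3 - <<'E'
from h import *
o=sensors.get_obs()
print(delta([.497,-.140,.137],np.pi), o["position"],o["wrist_force"],o["finger_gap"])
E
```

```text
(array([-0.0036,  0.0029, -0.0087]), array([0.0028, 0.0077, 0.0256])) [ 0.4996381  -0.14758478  0.16260509] [ 0.71230873  0.37097602 -0.42700961] 0.025878733650315688
```

{"api": "arm_command", "payload": {
  "steps": "-0.0036 0.0029 -0.0087 0.0028 0.0077 0.005 0.024;0 0 0 0 0 0.007 0.024;0 0 0 0 0 0.004 0.024;0 0 0 0 0 0.003 0.024;0 0 0 0 0 0.003 0.024;0 0 0 0 0 0 0.024"
}}

```text
time: 18.15
position: [0.4993, -0.1415, 0.1428]
tcp_rot: [-3.138, 0.006, 3.141]
wrist_force: [-0.7, 0.7, 0.2]
finger_gap: 0.0257
```

```bash
python3 - <<'E'
from h import *
o=sensors.get_obs()
print(delta([.497,-.140,.137],np.pi), o["position"],o["wrist_force"],o["finger_gap"])
E
```

```text
(array([-0.0032,  0.0057, -0.0002]), array([0.0023, 0.0015, 0.0058])) [ 0.49927226 -0.14149939  0.14277717] [-0.74145204  0.6711584   0.17394011] 0.02566476577306101
```

{"api": "arm_command", "payload": {
  "steps": "-0.003 0.0057 0 0.001 0.001 0.002 0.024;0 0 0 0 0 0.002 0.024;0 0 0 0 0 0.002 0.024;0 0 0 0 0 0 0.024"
}}

```text
time: 18.55
position: [0.4991, -0.141, 0.1374]
tcp_rot: [-3.14, 0.002, 3.141]
wrist_force: [0.2, -0.7, 0.2]
finger_gap: 0.0255
```

```bash
python3 - <<'E'
from h import *
o=sensors.get_obs()
print(delta([.497,-.140,.137],np.pi), o["position"],o["wrist_force"],o["finger_gap"])
s=wsnap("w8")
E
```

```text
(array([-0.0013,  0.0016, -0.0002]), array([0.0021, 0.001 , 0.0004])) [ 0.49907372 -0.1409902   0.1373813 ] [ 0.21307863 -0.74915544  0.20545897] 0.02550462027175857
```

View pics/w8.png

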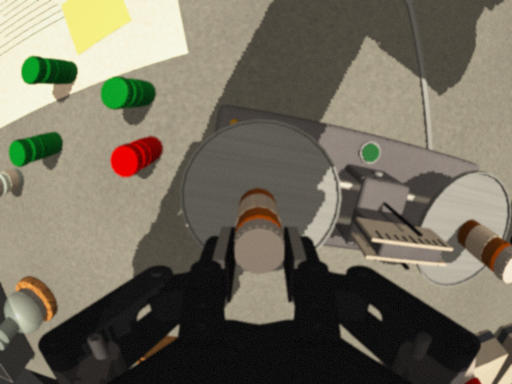

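Release and retreat slightly, then wait for the beam.

{"api": "arm_command", "payload": {
  "steps": "0 0 0 0 0 0 0.03;0 0 0 0 0 0 0.046;0 0 0 0 0 0 0.046;0 0 0 0 0 -0.015 0.046;0 0 0 0 0 -0.03 0.046;0 0 0 0 0 -0.03 0.046;0 0 0 0 0 -0.02 0.046;0 0 0 0 0 0 0.046;0 0 0 0 0 0 0.046;0 0 0 0 0 0 0.046;0 0 0 0 0 0 0.046;0 0 0 0 0 0 0.046;0 0 0 0 0 0 0.046;0 0 0 0 0 0 0.046"
}}

```text
time: 20.0
position: [0.4955, -0.1388, 0.2286]
tcp_rot: [3.137, -0.009, 3.141]
wrist_force: [0.1, 0.4, -0.0]
finger_gap: 0.0458
```

```bash
cat > ck.py <<'E'
import sys
from h import *
t=sys.argv[1]
o=sensors.get_obs(); print(o["position"])
s=wsnap("w"+t)
b=snapshot("side"); cv2.imwrite(f"pics/s{t}.png",cv2.resize(b["image"][120:260,180:320],None,fx=4,fy=4,interpolation=cv2.INTER_CUBIC))
np.savez(f"pics/s{t}.npz",**b); tt=snapshot("top"); np.savez(f"pics/t{t}.npz",**tt)
def med(s,c,r):
    f=f_of(s); v,u=np.mgrid[0:384,0:512]; d=s["range_z"]
    P=np.stack([(u-s["cx"])/f*d,-(v-s["cy"])/f*d,-d],-1)@R_(s).T+s["position"]
    m=(d>0)&(np.hypot(P[...,0]-c[0],P[...,1]-c[1])<r)
    z=P[...,2][m]; z=z[(z>.08)&(z<.115)]
    return np.median(z),len(z)
for c in ([.533,.056],[.498,-.140]): print(med(b,c,.05),med(tt,c,.05))
a=dict(np.load("pics/side0.npz")); b0=dict(np.load("pics/top0.npz"))
for c in ([.533,.056],[.498,-.140]): print("start",med(a,c,.05),med(b0,c,.05))
E
python3 ck.py 9
```

```text
[ 0.49546796 -0.13881275  0.22863886]
(np.float64(0.0856148928827618), 362) (np.float64(0.08581610982039284), 1180)
(np.float64(0.10160471825720774), 611) (np.float64(0.10205392655661383), 837)
start (np.float64(0.09700198583100983), 398) (np.float64(0.0974871730327766), 1376)
start (np.float64(0.09082778281811815), 714) (np.float64(0.09119384571043043), 1379)
```

View pics/w9.png

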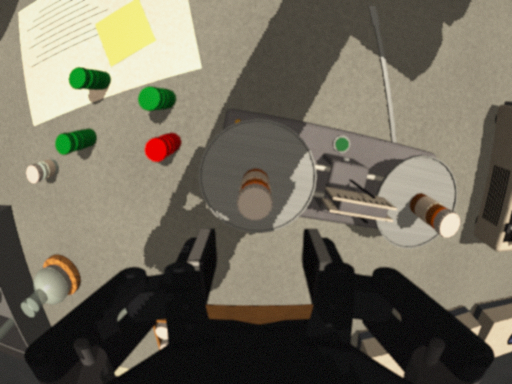

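View pics/s9.png

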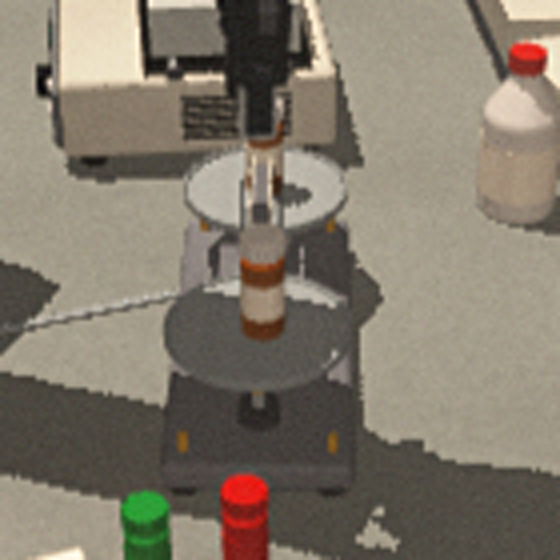

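{"api": "arm_command", "payload": {
  "steps": "0.005 -0.009 0 -0.003 0.015 0 0.046;0 0 0 -0.006 0.03 0 0.046;0 0 0 -0.006 0.03 0 0.046;0 0 0 -0.006 0.03 0 0.046;0 0 0 -0.006 0.03 0 0.046;0 0 0 -0.006 0.028 0 0.046;0 0 0 -0.003 0.015 0 0.046;0 0 0 0 0 0 0.046;0 0 0 0 0 0 0.046;0 0 0 0 0 0 0.046;0 0 0 0 0 0 0.046;0 0 0 0 0 0 0.046;0 0 0 0 0 0 0.046;0 0 0 0 0 0 0.046;0 0 0 0 0 0 0.046;0 0 0 0 0 0 0.046;0 0 0 0 0 0 0.046;0 0 0 0 0 0 0.046"
}}

```text
time: 21.95
position: [0.5325, 0.05, 0.2305]
tcp_rot: [3.141, 0.007, 3.137]
wrist_force: [-0.1, 0.1, -0.6]
finger_gap: 0.0462
```

```bash
python3 ck.py 10; python3 - <<'E'
from h import *
print(delta([.5336,.0558,.16],np.pi))
s=dict(np.load("pics/w10.npz")); print(wproj(s,[.5336,.0558,.158]))
E
```

```text
[0.53253404 0.05004606 0.23048111]
(np.float64(0.08560888753026208), 357) (np.float64(0.08600893184544028), 618)
(np.float64(0.10172177073227873), 611) (np.float64(0.10202734254215506), 1228)
start (np.float64(0.09700198583100983), 398) (np.float64(0.0974871730327766), 1376)
start (np.float64(0.09082778281811815), 714) (np.float64(0.09119384571043043), 1379)
(array([ 0.0001,  0.0073, -0.004 ]), array([-0.0005,  0.0057,  0.0705]))
[264.23710929 191.25876859]
```

View pics/w10.png

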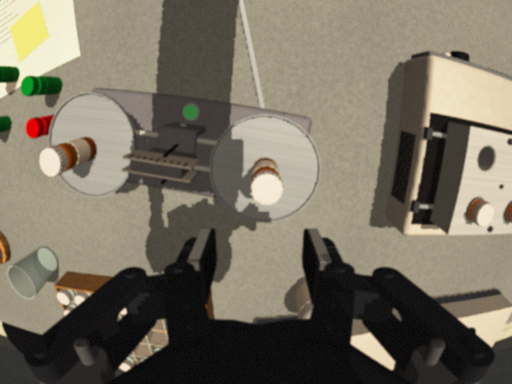

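{"api": "arm_command", "payload": {
  "steps": "0 0.0073 -0.004 -0.0005 0.0057 0.01 0.046;0 0 0 0 0 0.025 0.046;0 0 0 0 0 0.025 0.046;0 0 0 0 0 0.012 0.046;0 0 0 0 0 0 0.046;0 0 0 0 0 0 0.046"
}}

```text
time: 22.7
position: [0.5335, 0.0577, 0.1548]
tcp_rot: [3.141, -0.001, -3.14]
wrist_force: [-0.3, 0.2, 0.2]
finger_gap: 0.0457
```

```bash
python3 - <<'E'
from h import *
print(delta([.5336,.0558,.1277],np.pi))
s=wsnap("w11"); print(wproj(s,[.5336,.0558,.158]))
cv2.imwrite("pics/w11c.png",cv2.resize(s["image"][130:280,170:360],None,fx=4,fy=4,interpolation=cv2.INTER_CUBIC))
E
```

```text
(array([ 0.0006, -0.0007,  0.0015]), array([-0.0001, -0.0019,  0.0271]))
[253.64698056 228.21456198]
```

View pics/w11c.png

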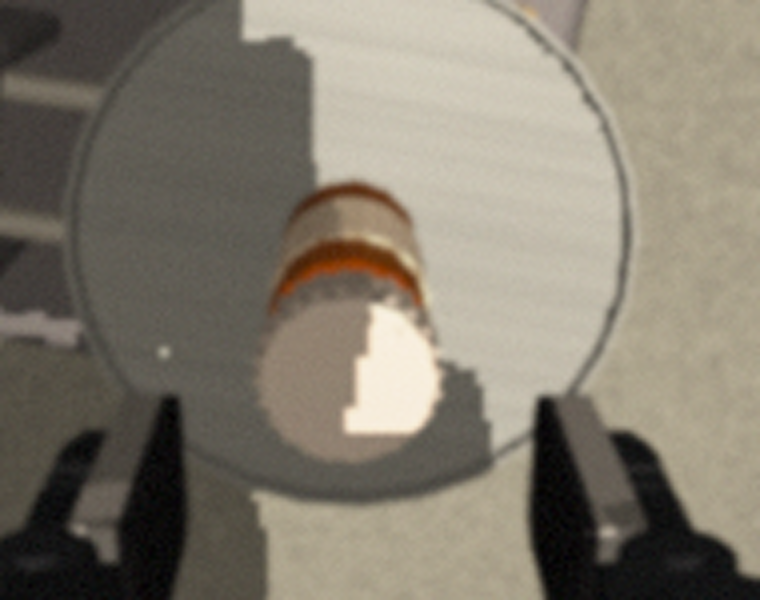

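```bash
python3 - <<'E'
from h import *
ims=[]
for n in ("w4","w5","w8"):
    s=dict(np.load(f"pics/{n}.npz")); R=Ro.from_euler("xyz",s["tcp_rot"]).as_matrix()
    p=s["position"]+np.array([0,0,.0313]) if n!="w5" else np.array([.5336,.0558,.159])
    print(n,wproj(s,p).round(1))
    ims.append(cv2.resize(s["image"][170:290,210:310],None,fx=2.6,fy=2.6,interpolation=cv2.INTER_CUBIC))
cv2.imwrite("pics/cmp.png",np.hstack(ims))
E
```

```text
w4 [256.5 250.8]
w5 [256.7 241.9]
w8 [256.4 250.7]
```

View pics/cmp.png

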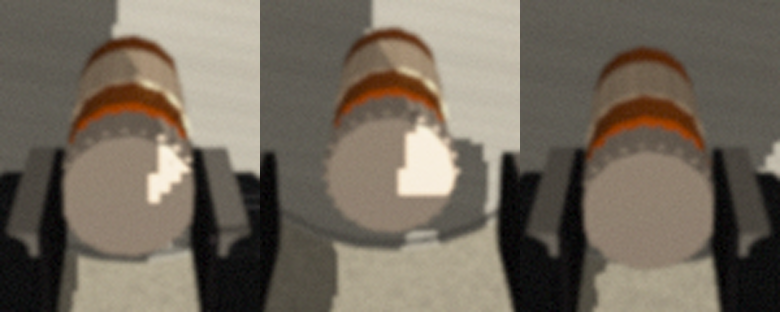

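{"api": "arm_command", "payload": {
  "steps": "0.0006 -0.0007 0.0015 0 -0.0019 0.008 0.046;0 0 0 0 0 0.01 0.046;0 0 0 0 0 0.006 0.046;0 0 0 0 0 0 0.046;0 0 0 0 0 0 0.046"
}}

```text
time: 23.25
position: [0.5354, 0.0553, 0.1316]
tcp_rot: [-3.141, 0.005, 3.141]
wrist_force: [-0.6, 0.3, -0.2]
finger_gap: 0.0459
```

```bash
python3 - <<'E'
from h import *
print(delta([.5336,.0558,.1277],np.pi))
E
```

```text
(array([-0.0006,  0.0051, -0.0005]), array([0.0019, 0.0005, 0.0039]))
```

{"api": "arm_command", "payload": {
  "steps": "-0.0006 0.005 0 0.0018 0.0005 0.0035 0.044;0 0 0 0 0 0 0.044;0 0 0 0 0 0 0.044"
}}

```text
time: 23.55
position: [0.5339, 0.0558, 0.1283]
tcp_rot: [-3.142, 0.001, 3.141]
wrist_force: [0.6, 0.2, 0.2]
finger_gap: 0.0439
```

```bash
python3 - <<'E'
from h import *
print(delta([.5336,.0558,.1277],np.pi))
E
```

```text
(array([-0.    ,  0.0006, -0.0005]), array([ 0.0003, -0.    ,  0.0006]))
```

{"api": "arm_command", "payload": {
  "steps": "0 0.0006 0 0.0003 0 0.0004 0.024;0 0 0 0 0 0 0.024;0 0 0 0 0 0 0.024;0 0 0 0 0 0 0.024;0 0 0 0 0 0 0.024;0 0 0 0 0 0 0.024;0 0 0 0 0 -0.005 0.024;0 0 0 0 0 -0.01 0.024;0 0 0 0 0 -0.02 0.024;0 0 0 0 0 -0.03 0.024;0 0 0 0 0 -0.04 0.024;0 0 0 0 0 -0.02 0.024;0 0 0 0 0 0 0.024",
  "force": 25
}}

```text
time: 24.85
position: [0.5327, 0.0559, 0.2603]
tcp_rot: [-3.141, -0.001, 3.141]
wrist_force: [1.0, 0.2, -1.8]
finger_gap: 0.0258
```

```bash
python3 - <<'E'
from h import *
o=sensors.get_obs()
print(delta([.504,.306,.26],np.pi),o["wrist_force"])
s=wsnap("w12")
cv2.imwrite("pics/w12c.png",cv2.resize(s["image"][170:290,210:310],None,fx=2.6,fy=2.6,interpolation=cv2.INTER_CUBIC))
b=snapshot("side"); cv2.imwrite(f"pics/s12.png",cv2.resize(b["image"][120:260,180:320],None,fx=4,fy=4,interpolation=cv2.INTER_CUBIC))
E
```

```text
(array([-0.0001, -0.001 , -0.0004]), array([0.0288, 0.2501, 0.0003])) [ 1.02462012  0.19680029 -1.81370743]
```

View pics/w12c.png

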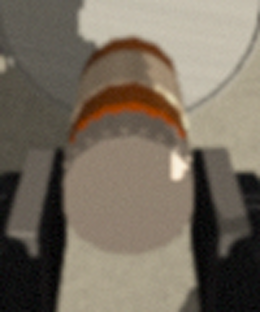

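View pics/s12.png

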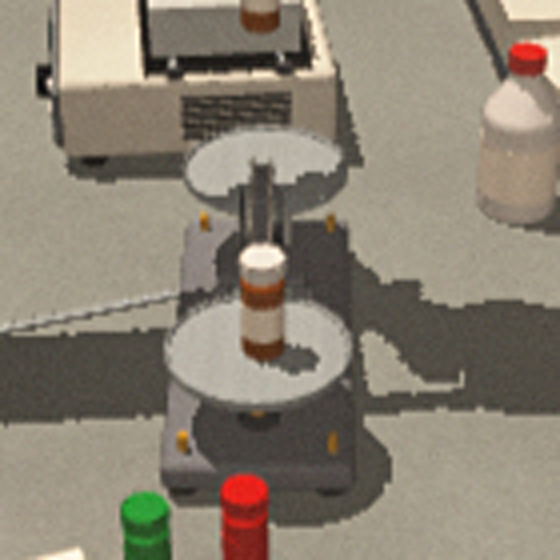

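{"api": "arm_command", "payload": {
  "steps": "0 0 0 0.002 0.015 0 0.024;0 0 0 0.0035 0.03 0 0.024;0 0 0 0.004 0.034 0 0.024;0 0 0 0.004 0.034 0 0.024;0 0 0 0.004 0.034 0 0.024;0 0 0 0.004 0.034 0 0.024;0 0 0 0.003 0.025 0 0.024;0 0 0 0.002 0.015 0 0.024;0 0 0 0 0 0 0.024;0 0 0 0 0 0 0.024"
}}

```text
time: 25.95
position: [0.4899, 0.2919, 0.2368]
tcp_rot: [-3.139, -0.041, -3.141]
wrist_force: [0.2, -0.2, -0.3]
finger_gap: 0.0254
```

```bash
python3 - <<'E'
from h import *
o=sensors.get_obs()
print(delta([.504,.306,.26],np.pi),o["wrist_force"])
s=wsnap("w13")
E
```

```text
(array([-0.0025, -0.041 ,  0.0008]), array([-0.0132,  0.014 , -0.0238])) [ 0.24417755 -0.19562954 -0.31519782]
```

View pics/w13.png

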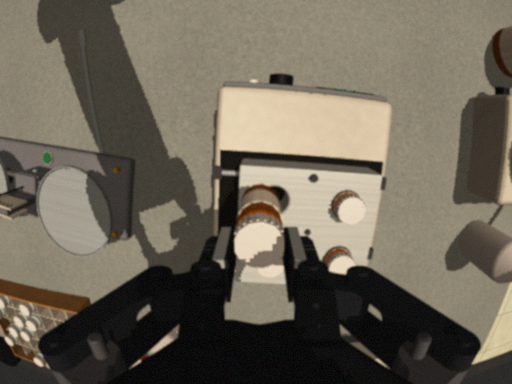

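{"api": "arm_command", "payload": {
  "steps": "-0.0025 -0.041 0 -0.02 0.007 -0.012 0.024;0 0 0 -0.025 0.007 -0.01 0.024;0 0 0 -0.02 0 0 0.024;0 0 0 0 0 0 0.024;0 0 0 0 0 0 0.024"
}}

```text
time: 26.5
position: [0.556, 0.3017, 0.2554]
tcp_rot: [-3.139, -0.005, 3.136]
wrist_force: [-0.2, 0.4, -2.0]
finger_gap: 0.0259
```

```bash
python3 - <<'E'
from h import *
o=sensors.get_obs()
print(delta([.504,.306,.26],np.pi),o["wrist_force"])
s=wsnap("w14"); print(wproj(s,[.504,.306,.133]))
cv2.imwrite("pics/w14c.png",cv2.resize(s["image"][60:260,160:400],None,fx=3.3,fy=3.3,interpolation=cv2.INTER_CUBIC))
def bias(n,u,v,p):
    q=dict(np.load(f"pics/{n}.npz")); print(n,(watz(q,u,v,p[2])-p)*1000)
P=np.array([.5336,.0558,.159])
bias("w10",266.5,188,P);bias("w11",257.3,224.9,P);bias("w5",260.8,237.7,P)
E
```

```text
(array([-0.0026, -0.0046, -0.0052]), array([ 0.052 ,  0.0041, -0.0043])) [-0.16526433  0.4402182  -2.03725815]
[262.10870485 124.24579342]
w10 [-3.15481056  1.85854414  0.        ]
w11 [-2.61236031e+00  2.18479445e+00 -2.77555756e-14]
w5 [-2.56529301  2.22743292  0.        ]
```

View pics/w14c.png

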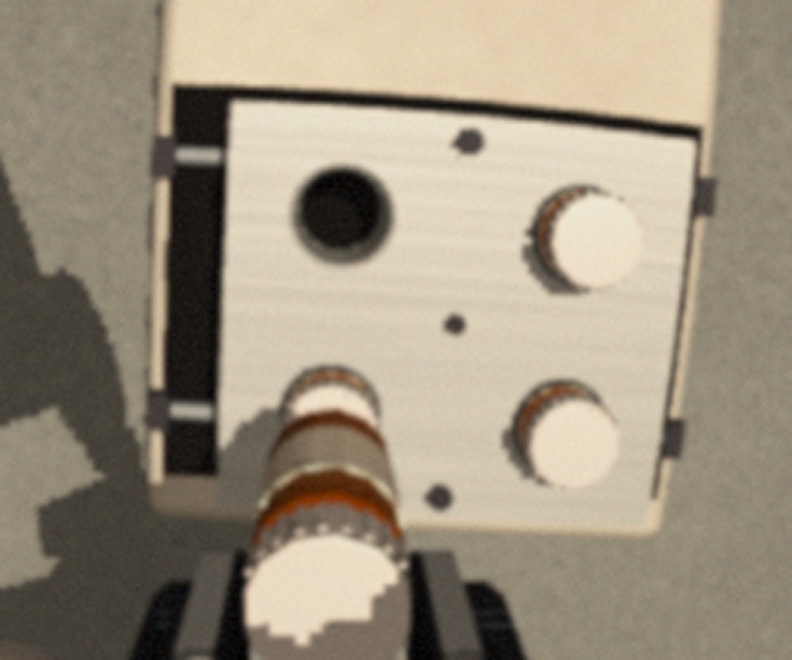

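```bash
python3 - <<'E'
from h import *
s=dict(np.load("pics/w10.npz"));cv2.imwrite("pics/w10c.png",np.hstack([cv2.resize(s["image"][150:230,220:310],None,fx=4,fy=4,interpolation=cv2.INTER_CUBIC),cv2.resize(s["image"][120:200,422:512],None,fx=4,fy=4,interpolation=cv2.INTER_CUBIC)]))
E
```

```text
(no output)
```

View pics/w10c.png

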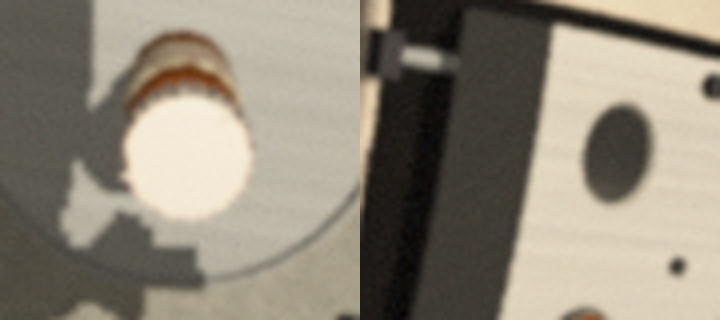

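```bash
python3 - <<'E'
from h import *
t=dict(np.load("pics/t10.npz")); t9=dict(np.load("pics/t9.npz"));s9=dict(np.load("pics/s9.npz"))
s=dict(np.load("pics/w14.npz"))
p=wproj(t and s,[.5336,.0558,.159])
f=lambda im:cv2.resize(im,None,fx=5,fy=5,interpolation=cv2.INTER_CUBIC)
cv2.imwrite("pics/t9c.png",np.hstack([f(t9["image"][170:230,175:235]),f(s9["image"][130:190,215:275])]))
def proj(s,p):
    c=R_(s).T@(np.array(p)-s["position"]); return s["cx"]+f_of(s)*c[0]/-c[2], s["cy"]-f_of(s)*c[1]/-c[2]
print(proj(t9,[.5336,.0558,.159]),proj(s9,[.5336,.0558,.159]))
print("well14",watz(s,160+(342+.5)/3.3-.5,60+(214+.5)/3.3-.5,.133))
E
```

```text
(np.float64(200.24711822042613), np.float64(195.17576649086456)) (np.float64(245.47238779884242), np.float64(144.52423846126283))
well14 [0.50425076 0.30713609 0.133     ]
```

View pics/t9c.png

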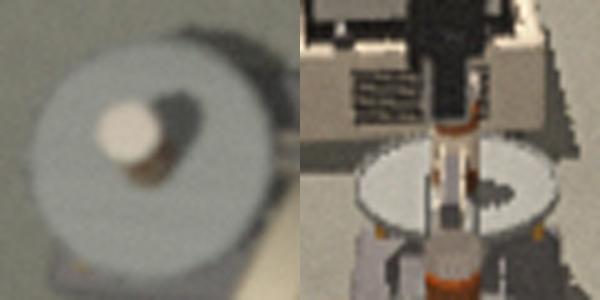

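{"api": "arm_command", "payload": {
  "steps": "-0.0026 -0.0046 -0.005 0.02 0.0037 0 0.024;0 0 0 0.02 0 0 0.024;0 0 0 0.008 0 0.01 0.024;0 0 0 0 0 0.015 0.024;0 0 0 0 0 0.015 0.024;0 0 0 0 0 0 0.024;0 0 0 0 0 0 0.024"
}}

```text
time: 27.25
position: [0.5023, 0.3032, 0.211]
tcp_rot: [-3.14, -0.004, 3.14]
wrist_force: [-0.5, -0.0, -0.5]
finger_gap: 0.0256
```

```bash
python3 - <<'E'
from h import *
o=sensors.get_obs()
print(delta([.5068,.3054,.182],np.pi),o["position"],o["wrist_force"])
E
```

```text
(array([-0.0015, -0.0041, -0.0019]), array([-0.0046,  0.0023,  0.029 ])) [0.50226994 0.30318037 0.21101489] [-0.47934074 -0.02636302 -0.47414673]
```

{"api": "arm_command", "payload": {
  "steps": "-0.0015 -0.004 -0.002 -0.0046 0.0023 0.005 0.024;0 0 0 0 0 0.012 0.024;0 0 0 0 0 0.008 0.024;0 0 0 0 0 0 0.024;0 0 0 0 0 0 0.024"
}}

```text
time: 27.75
position: [0.5085, 0.3055, 0.1838]
tcp_rot: [3.141, 0.001, 3.141]
wrist_force: [0.8, 0.9, -0.4]
finger_gap: 0.0257
```

```bash
python3 - <<'E'
from h import *
o=sensors.get_obs()
print(delta([.5068,.3054,.178],np.pi),o["position"],o["wrist_force"])
s=wsnap("w15"); cv2.imwrite("pics/w15c.png",cv2.resize(s["image"][120:300,170:350],None,fx=3.3,fy=3.3,interpolation=cv2.INTER_CUBIC))
E
```

```text
(array([ 0.0002,  0.0007, -0.0006]), array([ 0.0017, -0.0001,  0.0058])) [0.50853605 0.30551143 0.18381789] [ 0.77590239  0.94225112 -0.42400949]
```

View pics/w15c.png

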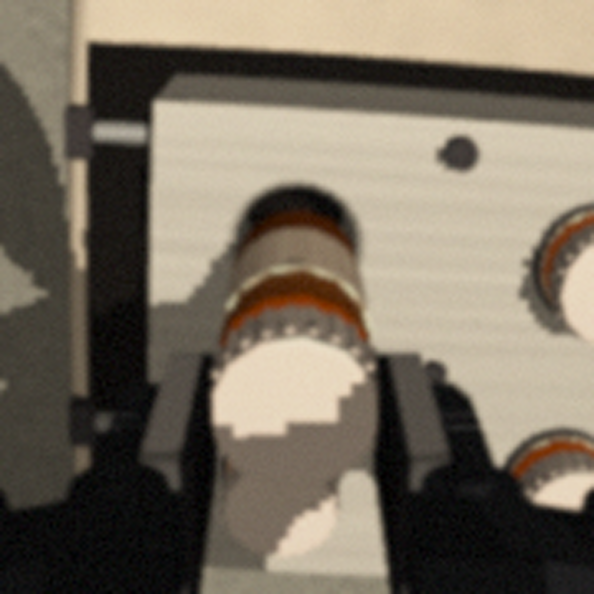

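{"api": "arm_command", "payload": {
  "steps": "0 0.0007 0 0.0017 0 0.003 0.024;0 0 0 0 0 0.003 0.024;0 0 0 0 0 0 0.024;0 0 0 0 0 0 0.024"
}}

```text
time: 28.2
position: [0.5071, 0.3058, 0.1784]
tcp_rot: [3.141, 0.002, 3.141]
wrist_force: [-1.3, 0.1, -1.1]
finger_gap: 0.0256
```

```bash
python3 - <<'E'
from h import *
o=sensors.get_obs()
print(delta([.5068,.3054,.170],np.pi),o["position"],o["wrist_force"],o["ft_torque"])
E
```

```text
(array([ 0.0008,  0.0015, -0.0004]), array([ 0.0003, -0.0004,  0.0084])) [0.50708479 0.30576322 0.17835466] [-1.28203089  0.05246296 -1.13814985] [-0.0389822   0.00071369  0.03369054]
```

{"api": "arm_command", "payload": {
  "steps": "0.0008 0.0015 0 0.0003 -0.0004 0.002 0.024;0 0 0 0 0 0.002 0.024;0 0 0 0 0 0.002 0.024;0 0 0 0 0 0 0.024"
}}

```text
time: 28.6
position: [0.5069, 0.3054, 0.1722]
tcp_rot: [3.141, 0.0, 3.141]
wrist_force: [0.2, 0.1, -1.2]
finger_gap: 0.0257
```

```bash
python3 - <<'E'
from h import *
o=sensors.get_obs()
print(delta([.5068,.3054,.170],np.pi),o["position"],o["wrist_force"],o["ft_torque"])
s=wsnap("w16"); cv2.imwrite("pics/w16c.png",cv2.resize(s["image"][120:300,170:350],None,fx=3.3,fy=3.3,interpolation=cv2.INTER_CUBIC))
E
```

```text
(array([ 0.0001,  0.0005, -0.0004]), array([0.0001, 0.    , 0.0022])) [0.50693325 0.30537635 0.17219385] [ 0.21064023  0.0847437  -1.2304391 ] [ 0.0024708  -0.01913994  0.03654071]
```

View pics/w16c.png

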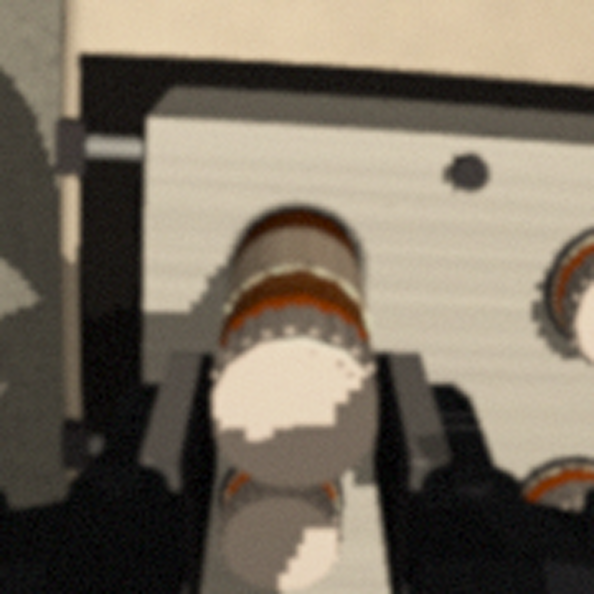

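{"api": "arm_command", "payload": {
  "steps": "0 0.0005 0 0 0 0.002 0.024;0 0 0 0 0 0.002 0.024;0 0 0 0 0 0.002 0.024;0 0 0 0 0 0 0.024"
}}

```text
time: 29.05
position: [0.5071, 0.3054, 0.1659]
tcp_rot: [3.141, 0.0, 3.141]
wrist_force: [0.0, -1.1, -2.1]
finger_gap: 0.0257
```

```bash
python3 - <<'E'
from h import *
o=sensors.get_obs()
print(delta([.5068,.3054,.160],np.pi),o["position"],o["wrist_force"],o["ft_torque"])
E
```

```text
(array([ 0.0003,  0.0003, -0.0005]), array([ 0.0003, -0.    ,  0.0059])) [0.50708402 0.30543512 0.16586674] [ 0.01763621 -1.10951649 -2.11117536] [-0.04804628 -0.02882495  0.00201935]
```

{"api": "arm_command", "payload": {
  "steps": "0.0003 0.0003 0 0 0 0.002 0.024;0 0 0 0 0 0.0025 0.024;0 0 0 0 0 0.0025 0.024;0 0 0 0 0 0.0025 0.024;0 0 0 0 0 0 0.024"
}}

```text
time: 29.55
position: [0.507, 0.3054, 0.1554]
tcp_rot: [-3.141, -0.0, 3.141]
wrist_force: [-0.6, 0.3, -0.5]
finger_gap: 0.0255
```

```bash
python3 - <<'E'
from h import *
o=sensors.get_obs()
print(delta([.5068,.3054,.1387],np.pi),o["position"],o["wrist_force"],o["ft_torque"])
E
```

```text
(array([-0.0001, -0.0003, -0.0004]), array([ 0.0002, -0.    ,  0.0167])) [0.5070013  0.30541916 0.15538606] [-0.62392944  0.34258964 -0.47623534] [-0.04200502  0.00349171  0.05372548]
```

{"api": "arm_command", "payload": {
  "steps": "0 0 0 0 0 0.0025 0.024;0 0 0 0 0 0.003 0.024;0 0 0 0 0 0.003 0.024;0 0 0 0 0 0.003 0.024;0 0 0 0 0 0.002 0.024;0 0 0 0 0 0 0.024"
}}

```text
time: 30.15
position: [0.5069, 0.3054, 0.1405]
tcp_rot: [-3.141, -0.001, 3.141]
wrist_force: [0.1, 0.3, -0.9]
finger_gap: 0.0258
```

```bash
python3 - <<'E'
from h import *
o=sensors.get_obs()
print(delta([.5068,.3054,.1387],np.pi),o["position"],o["wrist_force"],o["ft_torque"])
E
```

```text
(array([-0.0002, -0.0006, -0.0004]), array([0.0001, 0.    , 0.0018])) [0.50689968 0.30538404 0.14050741] [ 0.10870337  0.34212144 -0.89644849] [-0.00049902  0.00975022  0.04969783]
```

Nearly at the floor with no resistance; feel for it in small steps.

{"api": "arm_command", "payload": {
  "steps": "0 0 0 0 0 0.001 0.024;0 0 0 0 0 0.0005 0.024;0 0 0 0 0 0 0.024"
}}

```text
time: 30.45
position: [0.5076, 0.3055, 0.14]
tcp_rot: [3.141, 0.001, 3.141]
wrist_force: [-1.2, -0.9, -0.4]
finger_gap: 0.0255
```

```bash
python3 - <<'E'
from h import *
o=sensors.get_obs()
print(o["position"],o["wrist_force"])
E
```

```text
[0.50762432 0.30552488 0.13998665] [-1.15333175 -0.89397136 -0.43108485]
```

{"api": "arm_command", "payload": {
  "steps": "0 -0.001 0 0.0005 0 0.001 0.024;0 0 0 0 0 0.0008 0.024;0 0 0 0 0 0 0.024"
}}

```text
time: 30.75
position: [0.5078, 0.3056, 0.1395]
tcp_rot: [3.141, 0.004, 3.141]
wrist_force: [-1.6, -0.1, 1.8]
finger_gap: 0.0257
```

```bash
python3 - <<'E'
from h import *
o=sensors.get_obs()
print(o["position"],o["wrist_force"])
E
```

```text
[0.50784389 0.30561359 0.13952725] [-1.57452206 -0.13505407  1.81736013]
```

{"api": "arm_command", "payload": {
  "steps": "0 0 0 0 0 0 0.03;0 0 0 0 0 0 0.042;0 0 0 0 0 0 0.042;0 0 0 0 0 0 0.042;0 0 0 0 0 -0.015 0.042;0 0 0 0 0 -0.03 0.042;0 0 0 0 0 -0.04 0.042;0 0 0 0 0 -0.04 0.042;0 0 0 0 0 0 0.042;0 0 0 0 0 0 0.042"
}}

```text
time: 31.75
position: [0.5066, 0.3056, 0.2725]
tcp_rot: [3.14, 0.004, 3.141]
wrist_force: [-0.3, -0.5, -0.5]
finger_gap: 0.042
```

```bash
python3 ck.py 17; python3 - <<'E'
from h import *
t=dict(np.load("pics/t17.npz")); a=dict(np.load("pics/s17.npz")); s=dict(np.load("pics/w17.npz"))
print(s["position"],s["tcp_rot"])
k=lambda im,f:cv2.resize(im,None,fx=f,fy=f,interpolation=cv2.INTER_CUBIC)
cv2.imwrite("pics/t17c.png",k(t["image"][150:280,30:330],2.6))
cv2.imwrite("pics/s17c.png",k(a["image"][85:265,170:300],3.3))
E
```

```text
[0.50662651 0.30558764 0.27245065]
(np.float64(0.10178800486115414), 403) (np.float64(0.10231757993536228), 1382)
(np.float64(0.08589552539381817), 666) (np.float64(0.08617589289849781), 1205)
start (np.float64(0.09700198583100983), 398) (np.float64(0.0974871730327766), 1376)
start (np.float64(0.09082778281811815), 714) (np.float64(0.09119384571043043), 1379)
[0.50662651 0.30558764 0.27245065] [3.14043635 0.00429685 3.14117802]
```

View pics/w17.png

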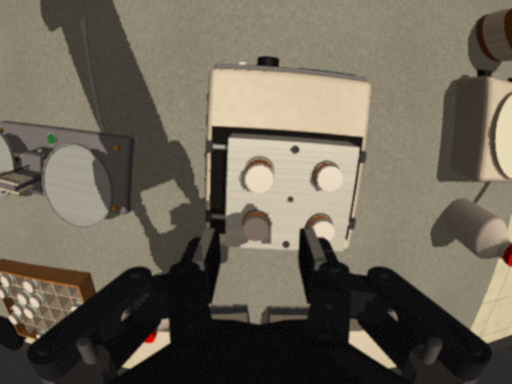

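View pics/s17c.png

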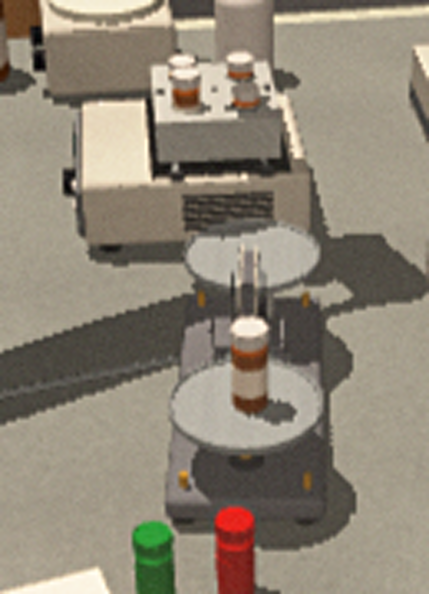

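```bash
python3 - <<'E'
from h import *
t=dict(np.load("pics/t17.npz")); a=dict(np.load("pics/s17.npz")); s=dict(np.load("pics/w17.npz"))
def cloud(s,wr=False):
    v,u=np.mgrid[0:384,0:512]; d=s["range_z"]; f=f_of(s)
    if wr:
        x=u-s["cx"];y=v-s["cy"];r=np.hypot(x,y)+1e-9;th=r/f; k=np.tan(th)/r*d
        P=np.stack([x*k,-y*k,-d],-1); T=s["T_tool_cam"]; R=Ro.from_euler("xyz",s["tcp_rot"]).as_matrix()
        return (P@T[:3,:3].T+T[:3,3])@R.T+s["position"],d
    P=np.stack([(u-s["cx"])/f*d,-(v-s["cy"])/f*d,-d],-1)@R_(s).T+s["position"]; return P,d
for n,q,w in (("top",t,0),("side",a,0),("wrist",s,1)):
    P,d=cloud(q,w)
    for nm,c in (("vial",(.5055,.306)),("cap2",(.5625,.3006)),("cap3",(.508,.375)),("block",(.533,.338))):
        m=(d>0)&(np.hypot(P[...,0]-c[0],P[...,1]-c[1])<.011)&(P[...,2]<.22)
        z=P[...,2][m]; z=z[z>.12]
        if len(z)>5: 
            zz=np.percentile(z,75); mm=m&(abs(P[...,2]-zz)<.006); print(n,nm,len(z),np.median(z).round(4),zz.round(4),P[mm].mean(0).round(4))
E
```

```text
top vial 80 0.1696 0.1704 [0.5057 0.3059 0.1695]
top cap2 89 0.1521 0.1536 [0.5621 0.3001 0.1527]
top cap3 101 0.1516 0.1531 [0.508  0.3747 0.1524]
top block 64 0.1326 0.134 [0.5329 0.3371 0.1327]
side vial 34 0.1601 0.1684 [0.5048 0.3046 0.1684]
side cap2 37 0.1476 0.1522 [0.562  0.2991 0.1517]
side cap3 21 0.151 0.1523 [0.5065 0.375  0.151 ]
side block 12 0.1315 0.1333 [0.5338 0.3364 0.1319]
wrist vial 419 0.1692 0.1696 [0.5054 0.306  0.1692]
wrist cap2 362 0.1521 0.1526 [0.5621 0.3006 0.152 ]
wrist cap3 430 0.1522 0.1528 [0.5077 0.3749 0.1522]
wrist block 304 0.1323 0.1328 [0.533  0.3379 0.1324]
```

```bash
python3 - <<'E'
from h import *
b=snapshot("top"); cv2.imwrite("pics/tfin.png",b["image"])
a=dict(np.load("pics/top0.npz"))
d=np.abs(b["image"].astype(int)-a["image"]).max(2)
for n,(u,v) in dict(squat=(418,203),beaker=(362,122),bottle=(170,120),spatula=(225,300)).items(): print(n,np.percentile(d[v-15:v+15,u-15:u+15],90))
o=sensors.get_obs(); print(o["time"],o["dq"].round(3))
E
```

```text
squat 8.0
beaker 8.0
bottle 8.0
spatula 69.0
31.95 [ 0.001  0.009  0.011 -0.001  0.001  0.001]
```

View pics/tfin.png

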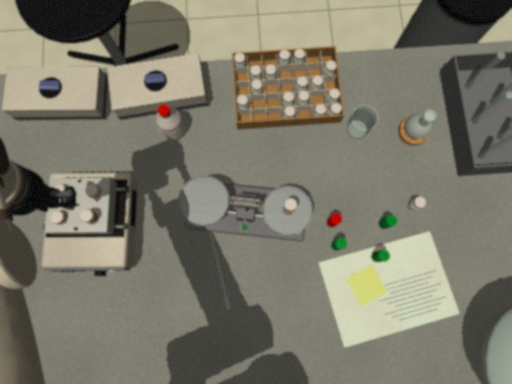

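The final top view shows the light vial on the right pan (291,204) and the seated vial at about (88,215). The bystanders are in place; the spatula's pixel difference looks like only the arm's shadow falling on it.

```bash
python3 -c "
from station import arm
print(arm.sign_off())"
```

```text
the job is handed in; nothing more can be done
None
```

I weighed the two amber vials and put the heavier one in the shaker's empty well. The job was handed in at about 32 s of the 72 s allowed, and no verdict is reported.

- **Weighing:** the nearer amber vial went on the left pan and the farther one on the right. The beam tipped fully to the left: the left pan read 86 mm and the right 102 mm, the same again about 2 s later. So the nearer vial is the heavier.
- **Seating:** I lowered it into the well in small steps. The only resistance was about 2 N, where it touched the rubber floor.
- **Seated vial:** its cap top reads 169–170 mm in the top and wrist views, about 37 mm above the block. That puts its underside on the well floor within measuring noise. Its upright stance I only judged from the pictures.
- **Lighter vial and gripper:** the lighter vial stands upright on its pan, and the gripper is well clear of everything.
- **Other things on the bench:** the squat vial, beaker and bottle show no change in the before-and-after top views. The spatula's patch did differ; I put that down to the arm's shadow lying across it and did not measure it separately.

One disagreement: both the wrist and top cameras placed the held vial 2–3 mm from where the arm's reported position put it. I corrected for this by aiming at the well relative to the vial.

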